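Load a stone blank on the drilling index table

ROBOT

A 6-joint arm with a two-finger parallel gripper is mounted at the origin on the work surface; the furniture and walls round the work are solid. World frame = base frame: x ahead of the robot, y to its left, z up, the work surface at z = 0. Lengths are in m, angles in rad, forces in N, time in s.
With the tool pointing down it reaches from about 0.275 to 0.725 m from the base axis. Payload 15.9 kg.
Tool frame: the origin (TCP) lies at the very end of the fingers, on their centre line; the grasp point (between the pads) lies 19 mm behind it; y points along the fingers, x is the direction in which the jaws open and shut, and the axes are right-handed (so a half turn about y gives the same grasp; the last joint's range is limited). The gripper opens to 85 mm and grips with 20 to 120 N. Pads are 22 mm wide; open, the fingers measure 114 mm over their backs; the gripper's body (76 mm by 85 mm) begins 54 mm behind the grasp point. The pads swing forward as they close: fully open they stand 13 mm farther back than shut.
Start: joints at [1.234, 0.213, -0.034, 1.323, 0, 1.571], TCP at [0.165, 0.472, 0.231] pointing down, gripper open.
Joint ranges: [-2.98, 2.98], [-0.74, 1.72], [-1.14, 1.35], [-2.1, 2.04], [-1.57, 1.44], [-3.14, 3.14]. Speed limits (rad/s): [1.89, 1.89, 2.39, 2.57, 3.14, 3.14].

INTERFACE

Orientations are given as a unit quaternion [w, x, y, z].
In Python, from plant import sense, capture, finish_job, search_frame, silhouettes, place_of gives the robot as it stands.
- The arm moves only by the tool drive_tool, never from a script. Its argument "rows" is a list of rows, each a list of 3 entries, a list of its own where there are three numbers: the shift along the tool's x, y, z in cm, then the turn about the tool's y in degrees, then the opening, from 0 (shut) to 1 (fully open). A call has 1 to 20 rows; each row is the pose to reach, as a shift and turn from the pose commanded when the call began, along the tool's axes at that moment; what a row does not reach only later rows make up. A row lasts 1/12 s, in which the tool goes at most 41.7 mm and 7.16 degrees, less where a joint would pass 70% of its speed; a pose out of reach is approached as far as the arm can. A call with a gripper value outside its range is refused whole. The fingers move at their own pace and stop on an object; "squeeze" is the grip in N (left out, the last holds). Time passes only in rows, so rows that repeat a pose let the fingers close. It gives the time, the measured TCP pose, the force and the opening at its end, in the units of the state.
- sense(): the state, without advancing time (a new reading comes with each control period).
- capture(name): name is "scene" or "top" or "wrist"; returns a dict with "frame" (384x512x3 uint8, red, green, blue), "K" (3x3 intrinsics, pixels), "distortion" ([k1, k2, p1, p2, k3] as OpenCV has them; the pictures are not rectified), "eye" and "orientation" of the camera in the world; the wrist camera has in their place "hand_eye" (4x4, takes a point from camera to tool coordinates, whose origin is the TCP and whose axes are the tool frame's). Camera axes: x right, y down, z forward; pixel columns grow to the right and rows downward; lengths in m; the calibration is good to about 2 mm. A picture is of the moment at which its call begins: read the wrist's pose just before it. There is no depth.
- finish_job(): hands the job in, once; it reports no verdict.
Trained networks look in the newest picture that a camera, given by its name, has taken for a name from the list of things; names that differ only in an ending like _2 or _b are one class to them, and where a whole thing is asked for, a point or a joint stands for the part that bears it (a point fixed in the world has none). Each returns a list of dicts, best first, with "p" (0 to 1); they miss things now and then, are a little off and sometimes report something else, mostly with a low value. They report only what shows in the picture. A call takes as long as a camera call.
- search_frame(thing, camera): "point" ([x, y, z] in m, in world coordinates, good to about 4 mm: the middle of the surface that is visible of it).
- silhouettes(thing, camera): "pixels" (384x512 bool, what is visible of it).
- place_of(thing, camera): "point" ([x, y, z] in m, in world coordinates, good to about 4 mm: a listed point, or the origin of a listed thing).
The state is a dict: "t": time; "joint_pos": joint angles; "qd": joint speeds; "joint_torque": joint torques, N m; "tool_pos": TCP position; "ee_rot": TCP orientation; "wrist_force": force on the tool from outside, world axes, zero at the start; "moment": the same for the moment, N m; "grip_width": opening from 0.0 (shut) to 1.0 (fully open).
Only numpy, scipy, OpenCV 4.12 (cv2) and the standard library are available. Lean on these libraries where they do the work, as an engineer would, in place of code of your own. Each camera call takes 0.05 s, during which the arm holds its last target.

TASK

Get the next stone blank ready for drilling on the index table. Push the hexagonal work cup, splined bore down, onto the bare splined post at the loading station (the station a quarter turn clockwise from the drill guide, seen from above), rocking it until the teeth mesh and it sits fully home, and lower the plain round stone blank gently, upright, to the floor of its pocket. Then push the table round anticlockwise by one station, until it drops into the next detent with the stone under the drill guide, let go, and leave the things standing about where they are.

Things in the scene. Friction and masses are not known exactly. Their poses are not given: they have to be found in the camera images.
- work_cup: Loose hexagonal aluminium work cup, 62 mm tall, 64 mm across flats, 71 over the blunted corners, 0.38 kg, upright on the desk at first. Origin: centre of its underside, z up. From below a bore 32 mm deep: six grooves 10 mm wide, 38.4 mm across, six teeth, 29.4 mm across their tips. A groove lies behind the middle of each flat, x points through one: it fits every 60 degrees.
- pocket (a point): Centre of the floor of the round stone pocket in the cup's top, 38 mm above the cup's origin. The pocket is 56.4 mm wide and 24 mm deep, flared to 60 mm over its top 8 mm; its rim is the cup's top, 62 mm above the origin. The cup is best gripped across two flats, just under the rim.
- blank: The stone blank: loose plain round cylinder of grey speckled stone, uncarved, 53.4 mm thick, 107 mm tall, 0.56 kg, upright on the desk at first, near the cup. Origin: centre of its underside, z up. It fits the cup's pocket with 1.5 mm to spare all round. The taller plain blank close to the robot and the carved figures are not used.
- load_seat (a point): Fixed point: centre of the seat at the loading station, 40 mm above the desk; the cup's origin comes here when it is fully home. Axes of the table's grey foot: y points from the table centre outward through this station, negative x from the table centre to the drill guide.
- work_seat (a point): Fixed point: centre of the seat at the drilling station, 40 mm above the desk, under the drill guide. The guide's bush (34 mm wide) hangs 157 mm above it on an arm from a column 22 mm thick, 240 mm tall, 80 mm farther out: nothing can be loaded here from above.
- table_centre (a point): Centre of the turning steel table, 207 mm wide, on its top face 36 mm above the desk and on its upright axis; turns with it. Four equal splined posts stand on it 70 mm from the axis, along its +x, +y, -x and -y. At the start the +y post is at the loading station. On every post one of the six teeth points straight away from the table's axis.
- load_post (a point): Top of the post that is at the loading station at first; turns with the table. 70 mm above the desk: conical nose, 18 mm wide on top, down to 64 mm, core 27.4 mm thick, six teeth 8 mm wide, 36 mm over the tips, with 45 degree gable ends (ridge at 59 mm, full from 55 mm down to the seat at 40 mm). An unmeshed cup stops 14 to 19 mm too high; within 3 degrees it drops on, with 1 mm play.
- carousel (a joint): Angle of the turning table, rad, anticlockwise from above. Near 0 (a detent) at the start; the next detent, a quarter turn on, is at 1.571. A spring roller on the rim holds each detent: leaving one, or entering the next over its lobe (20 to 8 degrees before it), takes about 14 N at a push pin. In between the table turns freely and stops when no longer pushed; from 7 degrees on the roller draws it in.
- pin0 (a point): Top centre of one of four equal push pins on the turning table, midway between the posts, 88 mm from the axis: round steel, 13 mm thick, with a 19 mm head, from the table's face (36 mm) to 75 mm above the desk. Pin0 stands between the posts on the table's +x and +y.
- pin3 (a point): Top centre of the push pin between the posts on the table's +x and -y, same size. At the start it is the pin farthest from the loading station and clear of the guide; pushed from its clockwise side, a quarter turn anticlockwise takes it to where pin0 stood.
- rub_stone: Bystander: worn red rubbing stone, 36 x 84 x 20 mm, lying on the desk, long along its y axis. Origin: centre of its underside.
- wax: Bystander: block of pale polishing wax, 30 x 44 x 26 mm, lying on the desk. Origin: centre of its underside.

How it is judged:
By the outcome, as a careful person would: the job done as asked, in the order asked, and still so for the second after the job is handed in, with the robot touching nothing.
It also fails if it takes over 61 s, if anything falls off the work surface, if the arm or the gripper's body presses on something with over 40 N, if the wrist force passes 120 N, or if a joint passes its speed limit or range.

## Working session

There is one attempt and no reset: what is moved stays moved. The work goes in short steps, Python scripts to look and compute and a tool call to move; the robot and the scene stay as the last step left them, time stands still between calls to the robot, and variables do not carry over. Pictures are saved under pics/ and viewed, and the job is handed in when it is done.

Besides the shell and the picture viewer there is one more tool, called as name([rows], argument=value, ...), one row to a line, values as JSON. drive_tool: Moves the arm, as the interface text tells. Its arguments: {"type":"object","properties":{"rows":{"type":"array"},"squeeze":{"type":"number"}},"required":["rows"]}

```bash
ls -la; mkdir -p pics; python3 - <<'E'
from plant import *
import cv2, numpy as np
s=sense(); print({k:np.round(v,3) for k,v in s.items()})
for c in ["scene","top","wrist"]:
    d=capture(c); cv2.imwrite(f"pics/a_{c}.png",d["frame"][:,:,::-1])
    print(c,{k:np.round(v,3).tolist() for k,v in d.items() if k!="frame"})
    if c!="wrist" :
        for th in ["work_cup","blank","pocket","load_seat","work_seat","table_centre","load_post","pin0","pin3","rub_stone","wax"]:
            try:
                print(th,[(np.round(r["point"],4).tolist(),round(r["p"],2)) for r in place_of(th,c)[:3]])
            except Exception as e: print(th,e)
print(sense()["t"])
E
```

```text
total 12
drwxr-xr-x  3 agent agent 4096 Dec  7 02:15 .
drwxr-xr-x 23 root  root  4096 Dec  7 02:15 ..
drwxr-xr-x  2 agent agent 4096 Dec  7 02:15 pics
{'t': np.float64(0.0), 'joint_pos': array([ 1.234,  0.213, -0.035,  1.324,  0.   ,  1.571]), 'qd': array([ 0.   , -0.   ,  0.002, -0.002, -0.001,  0.001]), 'joint_torque': array([ 0.0000e+00, -6.8616e+01,  4.8712e+01,  1.7000e-02, -0.0000e+00,
        0.0000e+00]), 'tool_pos': array([0.165, 0.472, 0.231]), 'ee_rot': array([-0.576,  0.577,  0.409, -0.409]), 'wrist_force': array([-0.388,  0.372,  0.063]), 'moment': array([-0.023, -0.053, -0.004]), 'grip_width': np.float64(1.0)}
scene {'K': [[482.697, 0.0, 256.97], [0.0, 482.697, 195.083], [0.0, 0.0, 1.0]], 'distortion': [-0.023, 0.0, 0.0, 0.0, 0.0], 'eye': [0.023, 0.41, 0.602], 'orientation': [0.18, -0.353, 0.832, -0.389]}
work_cup [([0.4214, 0.0467, -0.0007], 0.89)]
blank [([0.5373, 0.1464, -0.0015], 0.97)]
pocket [([0.4213, 0.0453, 0.0387], 0.61)]
load_seat [([0.4177, -0.128, 0.0426], 0.72)]
work_seat [([0.4424, -0.2235, 0.0412], 0.71), ([0.4213, 0.0447, 0.0389], 0.66)]
table_centre [(
[... 683 characters left out ...]
 [([0.4169, -0.1286, 0.0395], 0.62)]
work_seat [([0.439, -0.2221, 0.0361], 0.83)]
table_centre [([0.4748, -0.1599, 0.0365], 0.65)]
load_post [([0.4129, -0.1262, 0.0677], 0.85)]
pin0 [([0.5595, -0.1414, 0.0749], 0.9), ([0.4503, -0.0807, 0.0752], 0.57)]
pin3 [([0.5595, -0.1414, 0.0749], 0.9), ([0.4503, -0.0807, 0.0752], 0.57)]
rub_stone [([0.5647, 0.0024, -0.001], 0.72)]
wax [([0.4612, 0.1409, 0.0015], 0.89), ([0.4743, -0.1611, 0.0384], 0.55)]
wrist {'K': [[321.402, 0.0, 257.4], [0.0, 321.402, 187.622], [0.0, 0.0, 1.0]], 'distortion': [0.01, 0.0, 0.0, 0.0, 0.0], 'hand_eye': [[1.0, -0.001, -0.001, 0.0], [0.001, -0.271, 0.962, -0.142], [-0.001, -0.962, -0.271, 0.068], [0.0, 0.0, 0.0, 1.0]]}
1.25
```

View pics/a_scene.png

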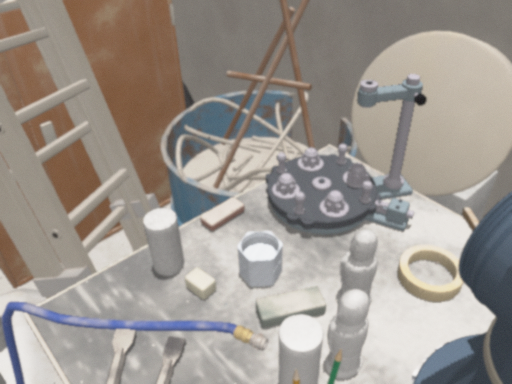

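View pics/a_top.png

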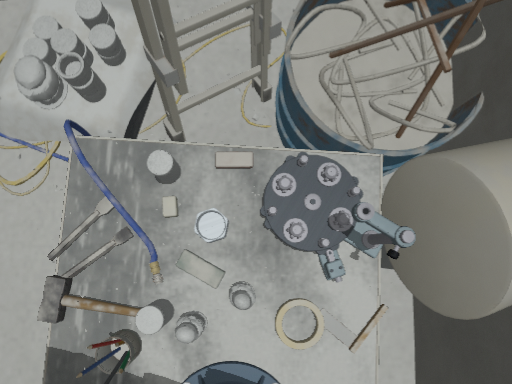

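View pics/a_wrist.png

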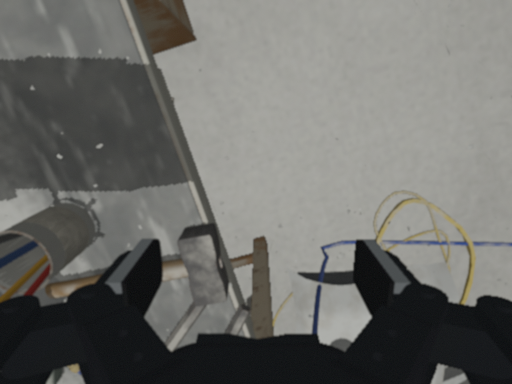

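```bash
cat > h.py <<'E'
from plant import *
import cv2, numpy as np
from scipy.spatial.transform import Rotation as R
np.set_printoptions(suppress=True,precision=4)
def rot(q): return R.from_quat([q[1],q[2],q[3],q[0]]).as_matrix()
def pose():
    s=sense(); return np.array(s["tool_pos"]),rot(s["ee_rot"]),s
def to(p,adeg):
    """shift in cm in tool axes and turn about tool y to reach p with tool x at world angle adeg"""
    P,M,s=pose()
    d=M.T@(np.array(p)-P)*100
    a=np.degrees(np.arctan2(M[1,0],M[0,0]))
    t=-(adeg-a); t=(t+180)%360-180   # tool y is down
    return np.round(d,2),round(t,1)
def stat():
    P,M,s=pose()
    print("t",round(s["t"],2),"P",P,"a",round(np.degrees(np.arctan2(M[1,0],M[0,0])),2),"y",M[:,1],"F",np.array(s["wrist_force"]).round(1),"M",np.array(s["moment"]).round(2),"g",round(float(s["grip_width"]),3),"j",np.array(s["joint_pos"]).round(2))
def cam(name):
    P,M,s=pose(); d=capture(name)
    K=d["K"];D=np.array(d["distortion"])
    if name=="wrist":
        H=np.array(d["hand_eye"]); Rc=M@H[:3,:3]; e=P+M@H[:3,3]
    else: Rc=rot(d["orientation"]); e=np.array(d["eye"])
    return d["frame"],np.array(K),D,Rc,e
def proj(pts,K,D,Rc,e):
    pts=np.atleast_2d(pts).astype(float)
    rv=cv2.Rodrigues(Rc.T)[0]; tv=-Rc.T@e
    return cv2.projectPoints(pts,rv,tv,K,D)[0][:,0]
def ground(px,z,K,D,Rc,e):
    u=cv2.undistortPoints(np.array(px,float).reshape(-1,1,2),K,D)[:,0]
    r=np.c_[u,np.ones(len(u))]@Rc.T
    return e+r*((z-e[2])/r[:,2])[:,None]
def crop(fr,x0,y0,x1,y1,s,fn):
    cv2.imwrite(fn,cv2.resize(fr[y0:y1,x0:x1,::-1],None,fx=s,fy=s,interpolation=cv2.INTER_CUBIC))
E
python3 - <<'E'
from h import *
stat()
im=cv2.imread("pics/a_top.png")[:,:,::-1]
crop(im,140,140,400,290,3,"pics/b_top.png")
print(to([0.42,-0.04,0.25],-30))
E
```

```text
t 1.25 P [0.1652 0.4719 0.2313] a 70.7 y [ 0.  0. -1.] F [-0.6  0.3 -0. ] M [ 0.04 -0.01 -0.04] g 1.002 j [ 1.23  0.21 -0.03  1.32 -0.    1.57]
(array([-39.9 ,  -1.87, -40.96]), np.float64(100.7))
```

View pics/b_top.png

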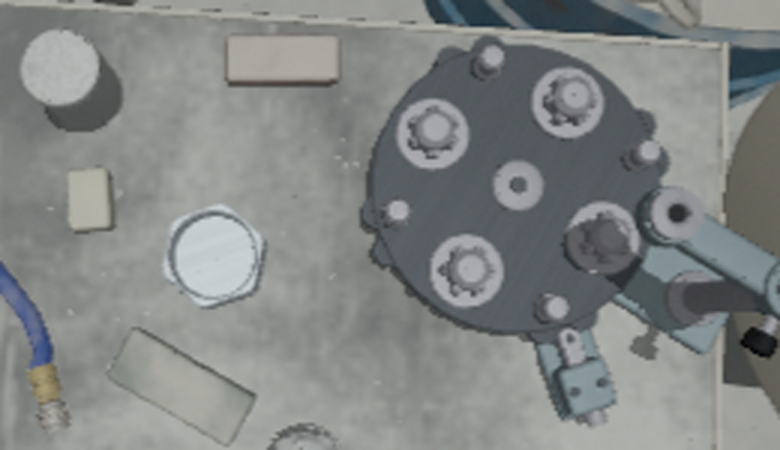

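drive_tool([
  [[-20,-4,-20],50,1],
  [[-40,-4,-41],101,1],
  [[-40,-4,-41],101,1],
  [[-40,-4,-41],101,1],
  [[-40,-4,-41],101,1],
  [[-40,-4,-41],101,1],
  [[-40,-4,-41],101,1],
  [[-40,-4,-41],101,1],
  [[-40,-4,-41],101,1],
  [[-40,-4,-41],101,1],
  [[-40,-4,-41],101,1],
  [[-40,-4,-41],101,1],
  [[-40,-4,-41],101,1],
  [[-40,-4,-41],101,1],
  [[-40,-4,-41],101,1],
  [[-40,-4,-41],101,1],
  [[-40,-4,-41],101,1],
  [[-40,-4,-41],101,1],
  [[-40,-4,-41],101,1],
  [[-40,-4,-41],101,1],
])

```text
t: 2.92
tool_pos: [0.4198, -0.0403, 0.2715]
ee_rot: [0.683, -0.683, 0.184, -0.184]
wrist_force: [-0.3, 0.4, -0.8]
grip_width: 0.996
```

```bash
python3 - <<'E'
from h import *
import pickle
stat()
fr,K,D,Rc,e=cam("wrist"); cv2.imwrite("pics/c_w.png",fr[:,:,::-1]); pickle.dump((fr,K,D,Rc,e),open("c.pkl","wb"))
for th in ["work_cup","blank","pocket","load_seat","table_centre","load_post","pin0","pin3","rub_stone","wax"]:
    print(th,[(np.round(r["point"],4).tolist(),round(r["p"],2)) for r in place_of(th,"wrist")[:3]])
E
```

```text
t 2.92 P [ 0.4198 -0.0403  0.2715] a -30.16 y [ 0.0003  0.     -1.    ] F [-0.3  0.4 -0.8] M [-0.02 -0.01 -0.01] g 0.996 j [-0.1   0.05 -0.13  1.4   0.    2.  ]
work_cup [([0.4183, 0.0461, -0.0024], 0.75)]
blank [([0.5669, 0.0014, -0.0034], 0.43)]
pocket [([0.4157, 0.0488, 0.0393], 0.76)]
load_seat [([0.4145, -0.1284, 0.0419], 0.91)]
table_centre [([0.4723, -0.1639, 0.0368], 0.7)]
load_post [([0.4109, -0.126, 0.0702], 0.73)]
pin0 [([0.5612, -0.1449, 0.077], 0.75), ([0.4478, -0.0781, 0.0797], 0.6)]
pin3 [([0.5612, -0.1449, 0.077], 0.75), ([0.4478, -0.0781, 0.0797], 0.6)]
rub_stone [([0.5626, -0.0014, -0.0047], 0.72)]
wax []
```

View pics/c_w.png

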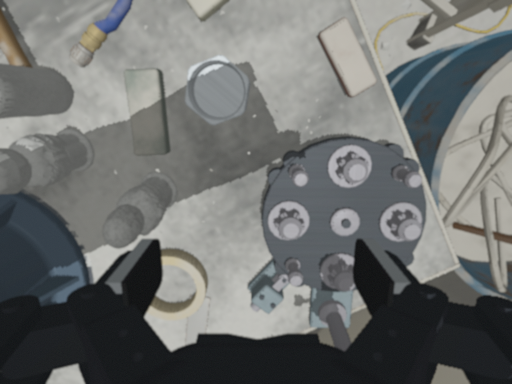

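```bash
python3 - <<'E'
from h import *
import pickle
fr,K,D,Rc,e=pickle.load(open("c.pkl","rb"))
crop(fr,250,130,440,290,4,"pics/d1.png")
crop(fr,170,40,270,140,6,"pics/d2.png")
E
```

```text
(no output)
```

View pics/d1.png

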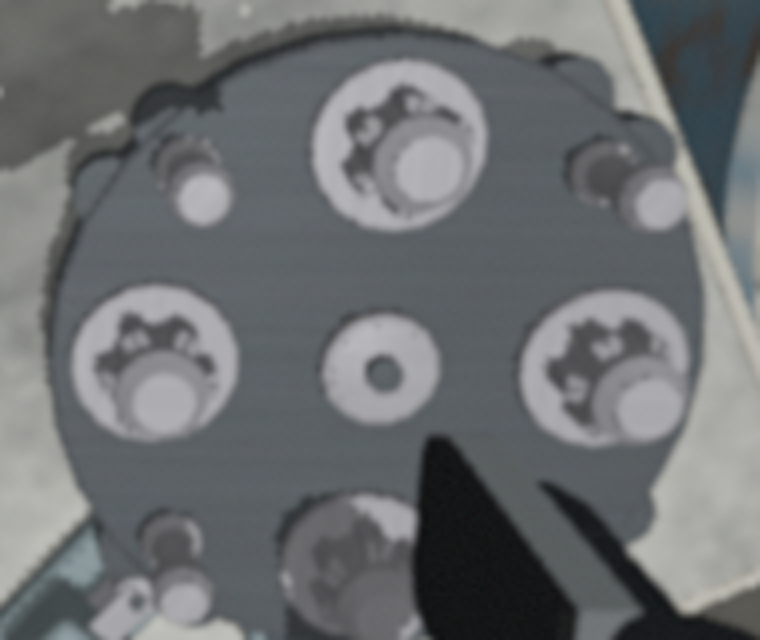

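View pics/d2.png

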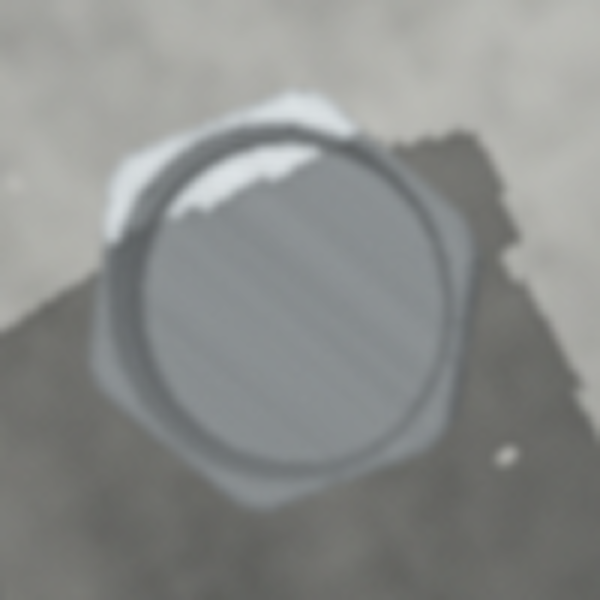

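```bash
cat > fit.py <<'E'
from h import *
import pickle
from scipy.optimize import least_squares
W=pickle.load(open("c.pkl","rb"))[1:]
d=capture("top"); T=(np.array(d["K"]),np.array(d["distortion"]),rot(d["orientation"]),np.array(d["eye"]))
d=capture("scene"); pickle.dump(T,open("T.pkl","wb"))
def c(l,s,ox,oy): l=np.array(l,float); return (l+.5)/s-.5+[ox,oy]
seatW=c([(401,145),(155,362),(605,368),(381,368)],4,250,130)
topW=c([(428,170),(164,404),(648,408)],4,250,130)
pinW=c([(203,200),(658,203),(185,604)],4,250,130)
seatT=c([(432,133),(466,271),(567,103),(518,185)],3,140,140)
pinT=c([(398,210),(490,55),(650,151),(554,306)],3,140,140)
def pol(r,a): a=np.radians(a); return np.array([r*np.cos(a),r*np.sin(a)])
def model(p,dz=0):
    cx,cy,y=p[:3]; cc=np.array([cx,cy])
    g=lambda r,a,z: np.r_[cc+pol(r,y+a),z+dz]
    seat=[g(.07,-90,.04),g(.07,0,.04),g(.07,180,.04),g(0,0,.038)] 
    seat[2]=g(.07,180,.04)
    return g,seat
# angles relative to load direction y: +x post = y-90 ; -y post = y-180 ; pin0=y-45 ; pin3=y-135; pin2 (y-225) ; pin1 = y+45
def res(p,use,parts=False):
    g,_=model(p); dz=p[3] if len(p)>3 else 0
    g2=lambda r,a,z:g(r,a,z+dz)
    s=[g2(.07,-90,.04),g2(.07,0,.04),g2(.07,180,.04),g2(0,0,.037)]
    t=[g2(.07,-90,.07),g2(.07,0,.07),g2(.07,180,.07)]
    r=[]
    if 'W' in use:
        pw=[g2(.088,-45,.075),g2(.088,-135,.075),g2(.088,45,.075)]
        r.append(proj(s+t+pw,*W)-np.r_[seatW,topW,pinW])
    if 'T' in use:
        pt=[g2(.088,-45,.075),g2(.088,-135,.075),g2(.088,-225,.075),g2(.088,45,.075)]
        r.append(proj(s+pt,*T)-np.r_[seatT,pinT])
    r=np.vstack(r)
    return r if parts else r.ravel()
for use in ["W","T","WT"]:
    for n in (3,4):
        f=least_squares(res,[.474,-.162,150]+[0]*(n-3),args=(use,),x_scale=[.01,.01,5,.01][:n]); print(use,n,f.x,"rms",np.sqrt(np.mean(f.fun**2)))
        if n==3: print(res(f.x,use,True).round(1).tolist())
# cup
cW=c([(312,93),(472,230),(440,440),(262,508),(95,370),(118,165)],6,170,40)
G=ground(cW,.062,*W)
z=G[:,:2]; m=z.mean(0); v=z-m; ang=np.degrees(np.arctan2(v[:,1],v[:,0]))
print("cup c",m,"r",np.hypot(*v.T),"corner ang mod60",ang%60)
cT=c([(222,205),(265,242),(258,287),(208,307),(165,277),(172,227)],3,140,140)
G=ground(cT,.062,*T); z=G[:,:2]; m=z.mean(0); v=z-m; ang=np.degrees(np.arctan2(v[:,1],v[:,0]))
print("cupT c",m,"r",np.hypot(*v.T),"corner ang mod60",ang%60)
E
python3 fit.py
```

```text
W 3 [  0.474   -0.1644 149.2976] rms 0.4824369588224699
[[-0.5, 0.4], [-0.1, 0.8], [-0.0, 0.3], [-1.0, -1.1], [0.3, -0.2], [0.0, -0.0], [0.5, -0.0], [-0.0, -0.1], [0.9, -0.0], [-0.2, 0.1]]
W 4 [  0.4741  -0.165  149.3002  -0.0013] rms 0.4589374522102041
T 3 [  0.4746  -0.1643 149.1076] rms 0.38568436916489257
[[-0.1, 0.1], [-0.2, -0.3], [-0.1, -0.3], [-0.7, 0.3], [-0.1, -0.2], [0.8, 0.2], [-0.4, -0.2], [0.7, 0.3]]
T 4 [  0.4745  -0.1642 149.1075   0.0004] rms 0.38553118503407907
WT 3 [  0.4741  -0.1644 149.267 ] rms 0.463423359779899
[[-0.4, 0.3], [-0.1, 0.8], [0.1, 0.2], [-0.9, -1.2], [0.4, -0.3], [0.1, -0.1], [0.6, -0.1], [0.1, -0.2], [1.0, -0.1], [-0.1, 0.1], [-0.1, 0.4], [-0.1, -0.0], [-0.1, -0.1], [-0.6, 0.5], [0.0, 0.1], [0.7, 0.5], [-0.4, -0.0], [0.9, 0.5]]
WT 4 [  0.4741  -0.1646 149.2678  -0.0006] rms 0.4588867286322053
cup c [0.422 0.046] r [0.0347 0.0352 0.0355 0.0353 0.0353 0.0356] corner ang mod60 [49.7449 50.1407 49.2852 51.5462 48.1126 50.2049]
cupT c [0.4196 0.0442] r [0.0359 0.0354 0.0355 0.0337 0.0362 0.036 ] corner ang mod60 [54.0256 48.0465 56.5379 53.5665 52.4125 55.9032]
```

```bash
python3 - <<'E'
from h import *
print(to([0.4212,0.0458,0.026],19.8))
E
```

```text
(array([-4.29, 24.53,  7.57]), np.float64(-50.1))
```

drive_tool([
  [[-4.3,4,7.6],-50,1],
  [[-4.3,8,7.6],-50,1],
  [[-4.3,11,7.6],-50,1],
  [[-4.3,13,7.6],-50,1],
  [[-4.3,14,7.6],-50,1],
  [[-4.3,14.5,7.6],-50,1],
  [[-4.3,15,7.6],-50,1],
  [[-4.3,15.5,7.6],-50,1],
  [[-4.3,16,7.6],-50,1],
])

```text
t: 4.32
tool_pos: [0.4213, 0.0462, 0.111]
ee_rot: [0.697, -0.697, -0.12, 0.12]
wrist_force: [0.4, 0.1, 0.3]
grip_width: 1.002
```

```bash
python3 - <<'E'
from h import *
stat()
fr,K,D,Rc,e=cam("wrist"); cv2.imwrite("pics/e_w.png",fr[:,:,::-1])
hexa=lambda cx,cy,a,r,z:[(cx+r*np.cos(np.radians(a+60*k)),cy+r*np.sin(np.radians(a+60*k)),z) for k in range(6)]
im=fr[:,:,::-1].copy()
for z in (.062,):
    q=proj(hexa(.4212,.0458,49.8,.0365,z),K,D,Rc,e); cv2.polylines(im,[q.astype(int)],True,(0,0,255),1)
cv2.imwrite("pics/e_o.png",im)
print(to([0.4212,0.0458,0.026],19.8))
E
```

```text
t 4.32 P [0.4213 0.0462 0.111 ] a 19.47 y [ 0.0001  0.     -1.    ] F [0.4 0.1 0.3] M [-0.02  0.01 -0.04] g 1.002 j [ 0.11  0.12 -0.46  0.99  0.    1.34]
(array([ 0.02,  8.43, -0.04]), np.float64(-0.4))
```

View pics/e_o.png

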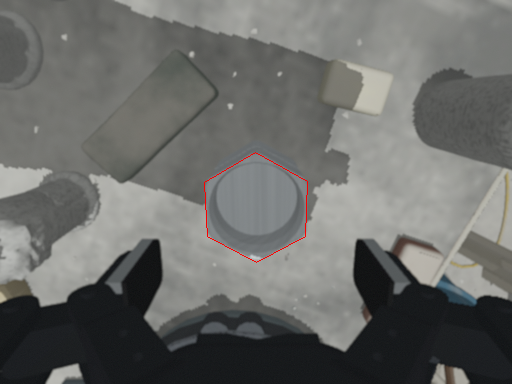

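drive_tool([
  [[0,3,0],-0.4,1],
  [[0,6,0],-0.4,1],
  [[0,8.4,0],-0.4,1],
  [[0,8.4,0],-0.4,1],
  [[0,8.4,0],-0.4,0.6],
  [[0,8.4,0],-0.4,0.5],
  [[0,8.4,0],-0.4,0.5],
  [[0,8.4,0],-0.4,0.5],
  [[0,8.4,0],-0.4,0.5],
  [[0,8.4,0],-0.4,0.5],
], squeeze=60)

```text
t: 5.2
tool_pos: [0.4224, 0.0463, 0.0288]
ee_rot: [-0.696, 0.696, 0.124, -0.122]
wrist_force: [-1.6, -1.1, 10.3]
grip_width: 0.739
```

```bash
python3 - <<'E'
from h import *
stat()
fr,K,D,Rc,e=cam("wrist"); cv2.imwrite("pics/f_w.png",fr[:,:,::-1])
E
```

```text
t 5.2 P [0.4224 0.0463 0.0288] a 20.06 y [ 0.0026  0.0002 -1.    ] F [-1.6 -1.1 10.3] M [-0.12  0.74 -0.11] g 0.739 j [ 0.11  0.21 -0.59  0.77 -0.    1.33]
```

View pics/f_w.png

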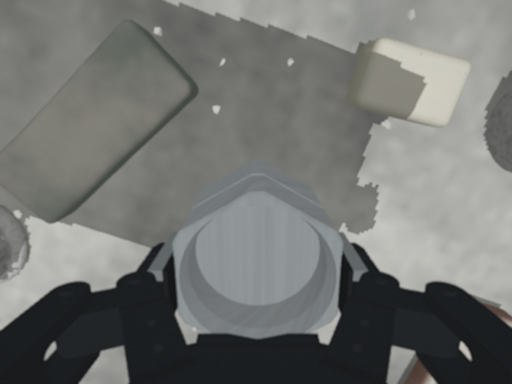

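```bash
python3 - <<'E'
from h import *
print(to([0.4139,-0.1286,0.13],-30.8))
E
```

```text
(array([ -6.77, -10.12, -16.14]), np.float64(50.9))
```

drive_tool([
  [[0,-3,0],0,0.5],
  [[0,-6,0],0,0.5],
  [[0,-10,-1],4,0.5],
  [[-1.5,-10.2,-4],12,0.5],
  [[-3,-10.2,-8],20,0.5],
  [[-5,-10.2,-12],30,0.5],
  [[-6.8,-10.2,-16.1],40,0.5],
  [[-6.8,-10.2,-16.1],50.8,0.5],
  [[-6.8,-10.2,-16.1],50.8,0.5],
  [[-6.8,-10.2,-16.1],50.8,0.5],
  [[-6.8,-10.2,-16.1],50.8,0.5],
  [[-6.8,-10.2,-16.1],50.8,0.5],
])

```text
t: 6.25
tool_pos: [0.4129, -0.1284, 0.13]
ee_rot: [-0.682, 0.682, -0.186, 0.187]
wrist_force: [0.6, -0.2, -3.3]
grip_width: 0.733
```

```bash
python3 - <<'E'
from h import *
stat()
fr,K,D,Rc,e=cam("wrist"); cv2.imwrite("pics/g_w.png",fr[:,:,::-1])
f2=cam("top")[0]; crop(f2,220,120,420,290,3.5,"pics/g_t.png")
f3=cam("scene")[0]; crop(f3,220,60,440,260,3,"pics/g_s.png")
print(to([0.4139,-0.1286,0.10],-30.8))
E
```

```text
t 6.25 P [ 0.4129 -0.1284  0.13  ] a -30.57 y [ 0.0008 -0.0002 -1.    ] F [ 0.6 -0.2 -3.3] M [ 0.01 -0.    0.03] g 0.733 j [-0.3   0.12 -0.41  1.04  0.    1.8 ]
(array([0.11, 2.96, 0.02]), np.float64(0.2))
```

View pics/g_w.png

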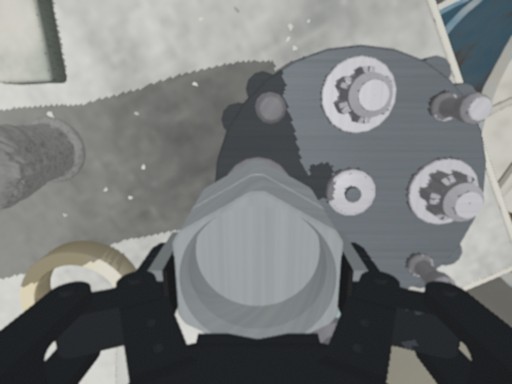

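View pics/g_s.png

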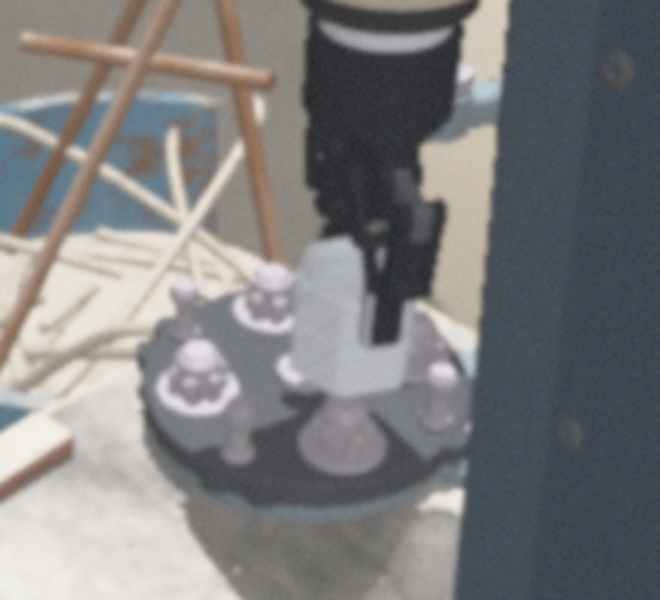

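drive_tool([
  [[0.1,1.5,0],0.2,0.5],
  [[0.1,2.5,0],0.2,0.5],
  [[0.1,3.3,0],0.2,0.5],
  [[0.1,4,0],0.2,0.5],
  [[0.1,4.5,0],0.2,0.5],
  [[0.1,4.5,0],0.2,0.5],
])

```text
t: 6.9
tool_pos: [0.4131, -0.1287, 0.0835]
ee_rot: [0.682, -0.682, 0.189, -0.188]
wrist_force: [-0.2, -0.6, -3.4]
grip_width: 0.739
```

```bash
python3 - <<'E'
from h import *
stat()
E
```

```text
t 6.9 P [ 0.4131 -0.1287  0.0835] a -30.87 y [-0.0012  0.0004 -1.    ] F [-0.2 -0.6 -3.4] M [0.01 0.02 0.08] g 0.739 j [-0.3   0.16 -0.48  0.92  0.    1.81]
```

drive_tool([
  [[0.05,0.3,0],0,0.5],
  [[0.05,0.6,0],0,0.5],
  [[0.05,0.9,0],0,0.5],
  [[0.05,1.1,0],0,0.5],
  [[0.05,1.2,0],0,0.5],
])

```text
t: 7.32
tool_pos: [0.414, -0.1291, 0.0721]
ee_rot: [0.682, -0.682, 0.188, -0.188]
wrist_force: [-1.3, 0.3, -2.8]
grip_width: 0.738
```

```bash
python3 - <<'E'
from h import *
stat()
E
```

```text
t 7.32 P [ 0.414  -0.1291  0.0721] a -30.89 y [-0.0001  0.     -1.    ] F [-1.3  0.3 -2.8] M [-0.    0.45  0.01] g 0.738 j [-0.3   0.18 -0.5   0.89  0.    1.81]
```

drive_tool([
  [[0,0.2,0],0,0.5],
  [[0,0.4,0],0,0.5],
  [[0,0.5,0],0,0.5],
  [[0,0.5,0],0,0.5],
])

```text
t: 7.65
tool_pos: [0.4139, -0.1293, 0.0687]
ee_rot: [-0.681, 0.682, -0.188, 0.189]
wrist_force: [-16.6, 1.7, 35.5]
grip_width: 0.736
```

```bash
python3 - <<'E'
from h import *
stat()
E
```

```text
t 7.65 P [ 0.4139 -0.1293  0.0687] a -30.9 y [ 0.0007 -0.0006 -1.    ] F [-16.6   1.7  35.5] M [0.82 3.5  0.15] g 0.736 j [-0.3   0.18 -0.51  0.88 -0.    1.81]
```

drive_tool([
  [[0,-0.2,0],0,0.5],
  [[0,-0.2,0],0,1],
  [[0,-0.2,0],0,1],
  [[0,-0.2,0],0,1],
  [[0,-0.2,0],0,1],
  [[0,-2,0],0,1],
  [[0,-5,0],0,1],
  [[0,-9,0],0,1],
  [[0,-13,0],0,1],
  [[0,-15,1],0,1],
  [[0,-15,6],0,1],
  [[0,-15,6],0,1],
])

```text
t: 8.65
tool_pos: [0.4475, -0.0751, 0.2187]
ee_rot: [0.682, -0.681, 0.187, -0.189]
wrist_force: [-0.2, 0.2, -0.7]
grip_width: 1.001
```

```bash
python3 - <<'E'
from h import *
stat()
fr,K,D,Rc,e=cam("wrist")
print("pocket",[(r["point"],r["p"]) for r in place_of("pocket","wrist")[:2]])
im=fr[:,:,::-1].copy()
hexa=lambda cx,cy,a,r,z:[(cx+r*np.cos(np.radians(a+60*k)),cy+r*np.sin(np.radians(a+60*k)),z) for k in range(6)]
circ=lambda cx,cy,r,z:[(cx+r*np.cos(t),cy+r*np.sin(t),z) for t in np.linspace(0,6.28,60)]
for P,col in ((hexa(.4139,-.1286,149.2+30,.0365,.102),(0,0,255)),(circ(.4139,-.1286,.030,.102),(0,255,0))):
    q=proj(P,K,D,Rc,e); cv2.polylines(im,[(q*16).astype(int)],True,col,1,shift=4)
cv2.imwrite("pics/i_w.png",im)
import pickle; pickle.dump((fr,K,D,Rc,e),open("i.pkl","wb"))
q=q.mean(0).astype(int); print(q)
x0=max(q[0]-75,0);y0=max(q[1]-75,0); cv2.imwrite("pics/i_c.png",cv2.resize(im[y0:y0+150,x0:x0+150],None,fx=4,fy=4))
f2=cam("top")[0]; crop(f2,220,120,420,290,3.5,"pics/i_t.png")
print("pocket",[(r["point"],r["p"]) for r in place_of("pocket","top")[:2]])
E
```

```text
t 8.65 P [ 0.4475 -0.0751  0.2187] a -30.87 y [ 0.0038  0.0006 -1.    ] F [-0.2  0.2 -0.7] M [ 0.02 -0.01  0.04] g 1.001 j [-0.17  0.12 -0.18  1.27  0.    1.94]
pocket [([0.4134, -0.1298, 0.077], 0.57)]
[255 251]
pocket []
```

View pics/i_w.png

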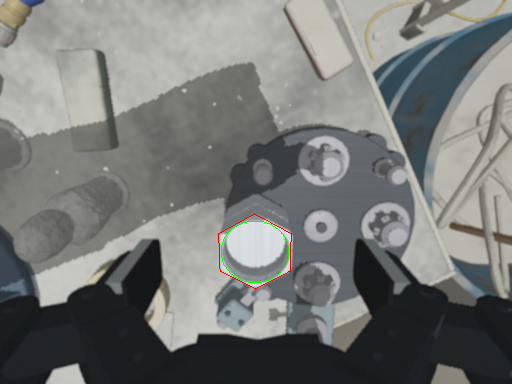

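View pics/i_c.png

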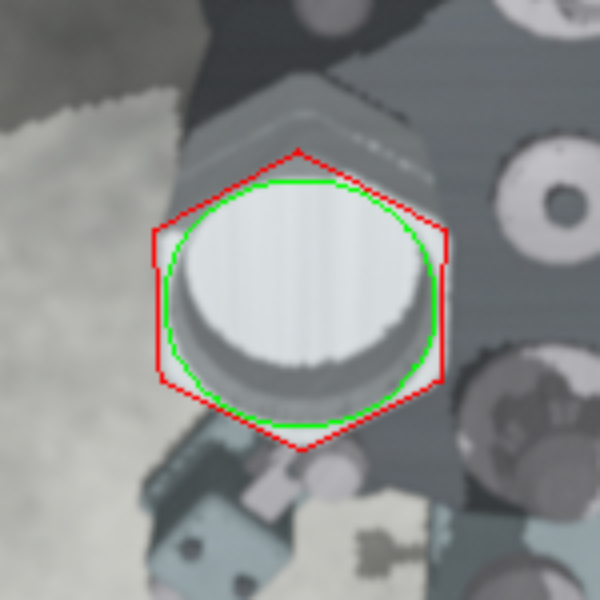

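```bash
python3 - <<'E'
from h import *
print(to([0.538,0.145,0.2],-30.8))
import pickle
T=pickle.load(open("T.pkl","rb"))
im=cv2.imread("pics/a_top.png"); K,D,Rc,e=T
cv2.imwrite("pics/j.png",cv2.resize(im[140:200,130:200],None,fx=8,fy=8,interpolation=cv2.INTER_CUBIC))
E
```

```text
(array([-3.39,  1.68, 23.91]), np.float64(-0.0))
```

drive_tool([
  [[-1,0,4],0,1],
  [[-2,0.5,8],0,1],
  [[-3,1,12],0,1],
  [[-3.4,1.7,16],0,1],
  [[-3.4,1.7,20],0,1],
  [[-3.4,1.7,23.9],0,1],
  [[-3.4,1.7,23.9],0,1],
  [[-3.4,1.7,23.9],0,1],
])

```text
t: 9.52
tool_pos: [0.5385, 0.1453, 0.1992]
ee_rot: [-0.681, 0.682, -0.188, 0.187]
wrist_force: [-0.4, -0.5, 0.4]
grip_width: 0.997
```

```bash
python3 - <<'E'
from h import *
import pickle
stat()
fr,K,D,Rc,e=cam("wrist")
print([(r["point"],r["p"]) for r in place_of("blank","wrist")[:3]])
pickle.dump((fr,K,D,Rc,e),open("k.pkl","wb"))
im=fr[:,:,::-1].copy()
circ=lambda cx,cy,r,z:[(cx+r*np.cos(t),cy+r*np.sin(t),z) for t in np.linspace(0,6.28,60)]
q=proj(circ(.538,.145,.0267,.107),K,D,Rc,e); cv2.polylines(im,[(q*16).astype(int)],True,(0,255,0),1,shift=4)
cv2.imwrite("pics/k_w.png",im)
E
```

```text
t 9.52 P [0.5385 0.1453 0.1992] a -30.82 y [-0.0015 -0.0006 -1.    ] F [-0.4 -0.5  0.4] M [-0.03  0.01 -0.  ] g 0.997 j [ 0.26  0.34  0.06  1.29 -0.    2.37]
[([0.5395, 0.146, -0.0002], 0.68), ([0.5669, -0.0026, -0.0018], 0.39)]
```

View pics/k_w.png

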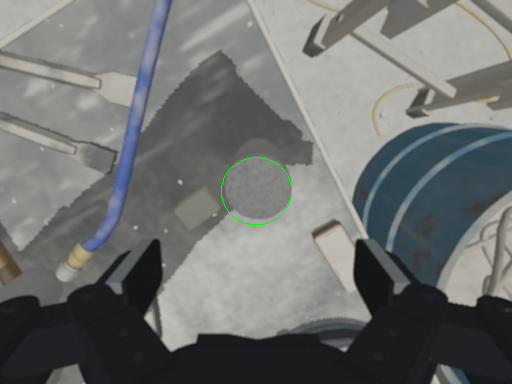

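View pics/j.png

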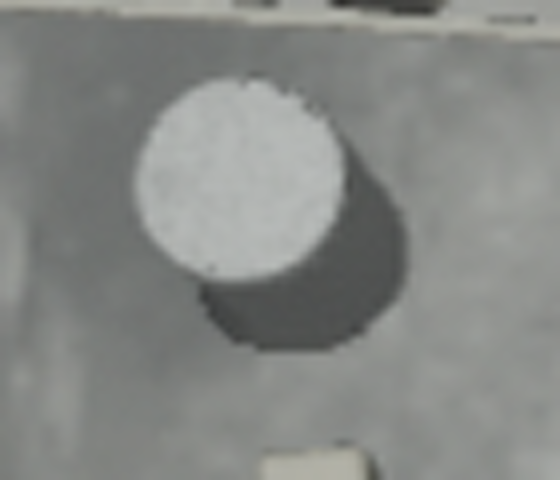

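```bash
python3 - <<'E'
from h import *
import pickle
T=pickle.load(open("T.pkl","rb"))
print(ground([[(240+.5)/8-.5+130,(181+.5)/8-.5+140]],.107,*T))
im=cv2.imread("pics/k_w.png"); cv2.imwrite("pics/k_c.png",cv2.resize(im[130:250,200:320],None,fx=5,fy=5,interpolation=cv2.INTER_CUBIC))
print(to([.538,.145,.065],-30.8))
E
```

```text
[[0.5398 0.1455 0.107 ]]
(array([-0.06, 13.5 ,  0.12]), np.float64(-0.1))
```

View pics/k_c.png

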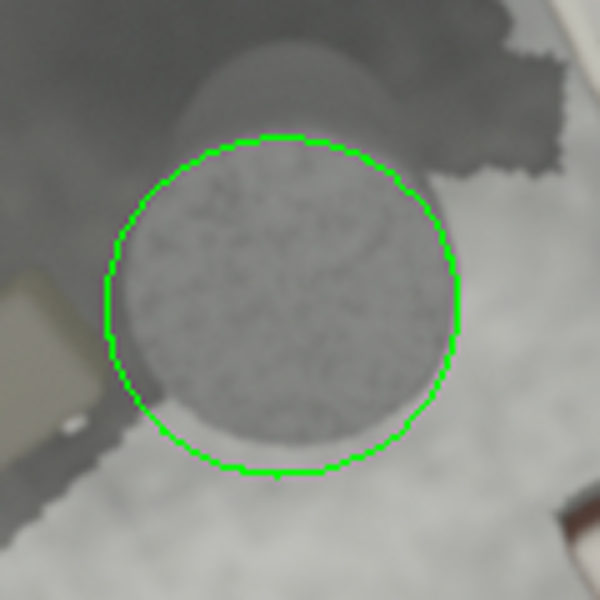

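```bash
python3 - <<'E'
from h import *
import pickle
fr,K,D,Rc,e=pickle.load(open("k.pkl","rb"))
circ=lambda cx,cy,r,z:[(cx+r*np.cos(t),cy+r*np.sin(t),z) for t in np.linspace(0,6.28,60)]
base=cv2.resize(fr[130:250,200:320,::-1],None,fx=5,fy=5,interpolation=cv2.INTER_CUBIC)
base=cv2.convertScaleAbs(base,alpha=1.6,beta=-60)
def ov(x,y,fn):
    im=base.copy()
    for r,z,c in ((.0257,.107,(0,255,0)),(.0267,.106,(0,255,255)),(.0267,0,(0,0,255))):
        q=(proj(circ(x,y,r,z),K,D,Rc,e)-[200,130]+.5)*5-.5
        cv2.polylines(im,[(q*16).astype(int)],True,c,1,shift=4)
    return im[:,:]
a=ov(.5395,.1460,0);b=ov(.5405,.1473,0)
cv2.imwrite("pics/l.png",cv2.resize(np.hstack([a,b]),(800,400)))
E
```

```text
(no output)
```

View pics/l.png

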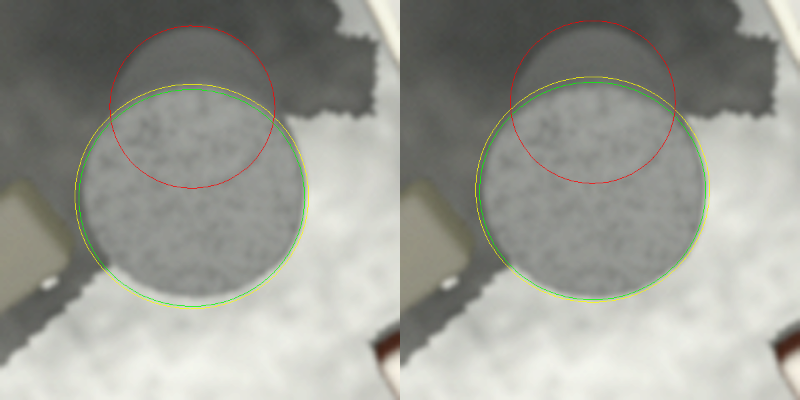

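```bash
python3 - <<'E'
from h import *
print(to([.540,.1466,.06],-30.8))
E
```

```text
(array([ 0.03, 14.  ,  0.36]), np.float64(-0.1))
```

drive_tool([
  [[0,3,0.3],0,1],
  [[0,6,0.3],0,1],
  [[0,9,0.3],0,1],
  [[0,12,0.3],0,1],
  [[0,14,0.3],0,1],
  [[0,14,0.3],0,1],
  [[0,14,0.3],0,0.5],
  [[0,14,0.3],0,0.4],
  [[0,14,0.3],0,0.4],
  [[0,14,0.3],0,0.4],
  [[0,14,0.3],0,0.4],
  [[0,14,0.3],0,0.4],
], squeeze=50)

```text
t: 10.62
tool_pos: [0.5409, 0.1475, 0.0623]
ee_rot: [0.682, -0.681, 0.187, -0.189]
wrist_force: [-2.2, 0.3, 8.5]
grip_width: 0.619
```

```bash
python3 - <<'E'
from h import *
stat()
fr,K,D,Rc,e=cam("wrist"); cv2.imwrite("pics/m_w.png",fr[:,:,::-1])
import pickle; pickle.dump((fr,K,D,Rc,e),open("m.pkl","wb"))
E
```

```text
t 10.62 P [0.5409 0.1475 0.0623] a -30.91 y [ 0.0028  0.0005 -1.    ] F [-2.2  0.3  8.5] M [-0.37  0.38 -0.02] g 0.619 j [ 0.27  0.42 -0.19  0.96 -0.    2.38]
```

View pics/m_w.png

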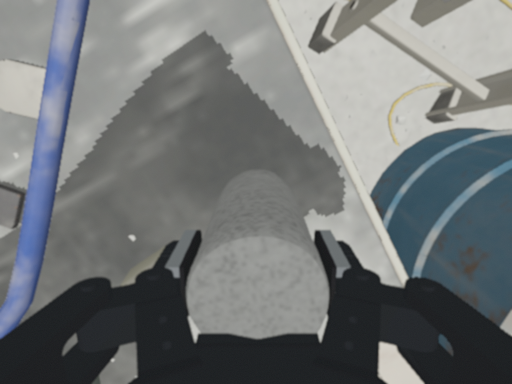

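```bash
python3 - <<'E'
from h import *
import pickle
fr,K,D,Rc,e=pickle.load(open("m.pkl","rb"))
circ=lambda cx,cy,r,z:[(cx+r*np.cos(t),cy+r*np.sin(t),z) for t in np.linspace(0,6.28,60)]
base=cv2.resize(fr[150:350,170:350,::-1],None,fx=3,fy=3,interpolation=cv2.INTER_CUBIC)
base=cv2.convertScaleAbs(base,alpha=1.5,beta=-50)
P,M,_=pose(); zt=M[:,2]
out=[]
for dz in (-.002,.0,.002):
    im=base.copy(); c=P+zt*dz
    for r,z,cc in ((.0257,.107,(0,255,0)),(.0267,.106,(0,255,255)),(.0267,0,(0,0,255))):
        q=(proj(circ(c[0],c[1],r,z),K,D,Rc,e)-[170,150]+.5)*3-.5
        cv2.polylines(im,[(q*16).astype(int)],True,cc,1,shift=4)
    out.append(im[:,100:430])
cv2.imwrite("pics/n.png",cv2.resize(np.hstack(out),None,fx=.8,fy=.8))
E
```

```text
(no output)
```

View pics/n.png

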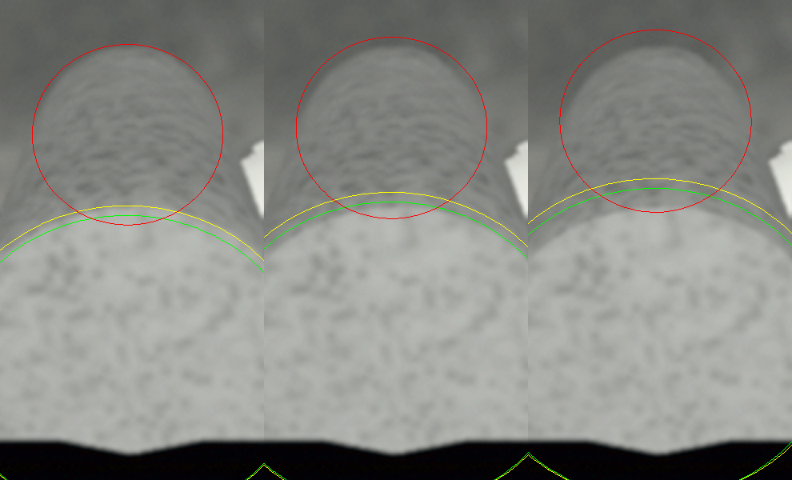

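```bash
python3 - <<'E'
from h import *
print(to([.4144,-.128,.20],-30.8))
E
```

```text
(array([  3.32, -13.81, -30.11]), np.float64(-0.1))
```

drive_tool([
  [[0,-2,0],0,0.4],
  [[0,-5,0],0,0.4],
  [[0,-8,0],0,0.4],
  [[0,-11,0],0,0.4],
  [[0,-13.8,-1],0,0.4],
  [[0.5,-14,-4],0,0.4],
  [[1,-14,-8],0,0.4],
  [[1.5,-14,-12],0,0.4],
  [[2,-14,-16],0,0.4],
  [[2.5,-14,-20],0,0.4],
  [[3,-14,-24],0,0.4],
  [[3.2,-14,-27],0,0.4],
  [[3.3,-14,-29],0,0.4],
  [[3.3,-14,-30.1],0,0.4],
  [[3.3,-14,-30.1],0,0.4],
  [[3.3,-14,-30.1],0,0.4],
  [[3.3,-14,-30.1],0,0.4],
])

```text
t: 12.08
tool_pos: [0.4142, -0.1271, 0.2007]
ee_rot: [0.682, -0.682, 0.188, -0.188]
wrist_force: [0.5, 0.6, -5.1]
grip_width: 0.618
```

```bash
python3 - <<'E'
from h import *
stat()
fr,K,D,Rc,e=cam("wrist"); cv2.imwrite("pics/o_w.png",fr[:,:,::-1])
f3=cam("scene")[0]; crop(f3,250,60,430,240,4,"pics/o_s.png")
print(to([.4144,-.128,.17],-30.8))
E
```

```text
t 12.08 P [ 0.4142 -0.1271  0.2007] a -30.86 y [ 0.0007  0.0001 -1.    ] F [ 0.5  0.6 -5.1] M [-0.   -0.02  0.01] g 0.618 j [-0.3   0.08 -0.26  1.22  0.    1.81]
(array([ 0.08,  3.04, -0.07]), np.float64(-0.0))
```

View pics/o_w.png

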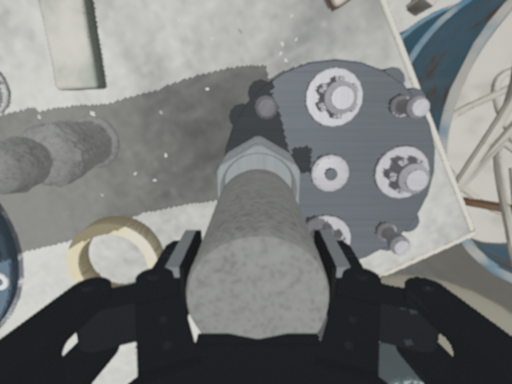

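View pics/o_s.png

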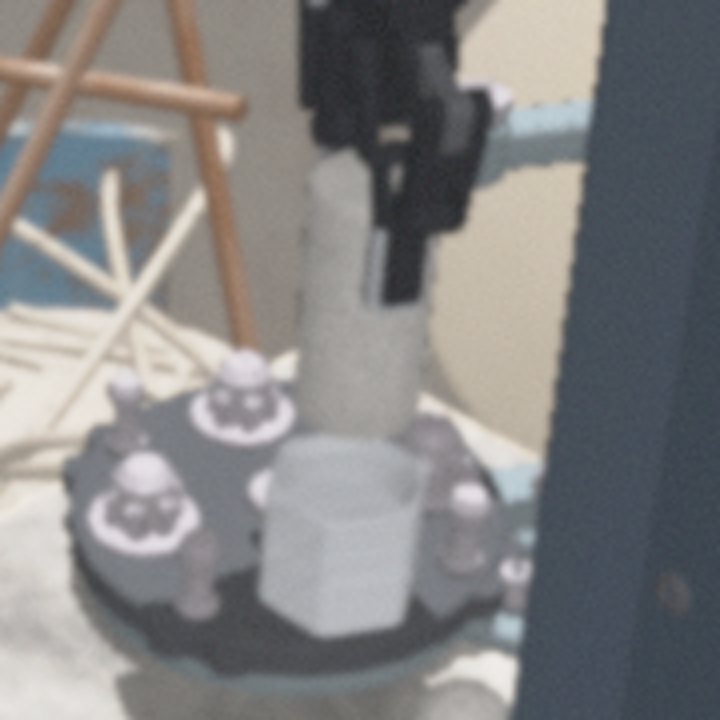

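drive_tool([
  [[0.05,1.5,-0.08],0,0.4],
  [[0.08,2.5,-0.08],0,0.4],
  [[0.08,3.3,-0.08],0,0.4],
  [[0.08,3.8,-0.08],0,0.4],
  [[0.08,4.1,-0.08],0,0.4],
  [[0.08,4.1,-0.08],0,0.4],
])

```text
t: 12.68
tool_pos: [0.4138, -0.1286, 0.159]
ee_rot: [0.682, -0.682, 0.188, -0.188]
wrist_force: [0.4, 0.5, -4.6]
grip_width: 0.613
```

```bash
python3 - <<'E'
from h import *
stat()
fr,K,D,Rc,e=cam("wrist"); crop(fr,170,90,350,340,2.4,"pics/p_w.png")
f3=cam("top")[0]; crop(f3,240,150,380,290,4,"pics/p_t.png")
E
```

```text
t 12.68 P [ 0.4138 -0.1286  0.159 ] a -30.87 y [-0.0006  0.0002 -1.    ] F [ 0.4  0.5 -4.6] M [0.02 0.03 0.  ] g 0.613 j [-0.3   0.11 -0.35  1.12  0.    1.81]
```

View pics/p_w.png

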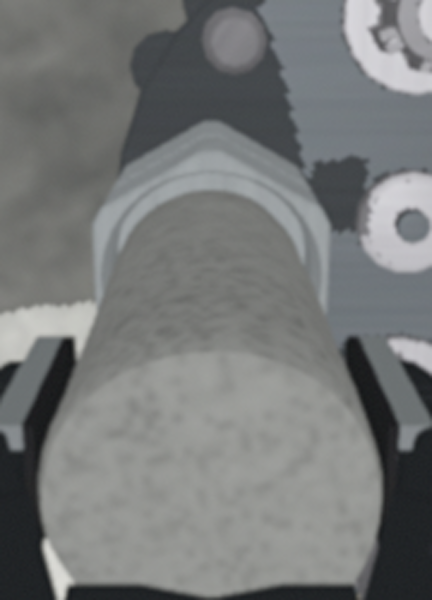

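```bash
python3 - <<'E'
from h import *
P,M,_=pose(); fr,K,D,Rc,e=cam("wrist"); zt=M[:,2]; xt=M[:,0]
x=170+211/2.4
a=ground([[x,90+172/2.4]],.102,K,D,Rc,e)[0]; b=ground([[x,90+190/2.4]],.0967,K,D,Rc,e)[0]
print("rim edge z rel TCP",(a-P)@zt*1e3,"-> centre",(a-P)@zt*1e3-30,"stone",(b-P)@zt*1e3,"->",(b-P)@zt*1e3-26.7, "dx",(a-P)@xt*1e3)
# left/right: rim inner edge at row 245 crop
for (u,v) in ((120,245),(303,245)): g=ground([[170+u/2.4,90+v/2.4]],.102,K,D,Rc,e)[0]; print((g-P)@xt*1e3,(g-P)@zt*1e3)
E
```

```text
rim edge z rel TCP 29.691943084680922 -> centre -0.308056915319078 stone 23.678539113679744 -> -3.0214608863202557 dx 1.17818704299983
-23.41952927507939 9.692832085671803
26.020948679247066 9.618944960172248
```

```bash
python3 - <<'E'
from h import *
fr,K,D,Rc,e=cam("wrist"); f=cv2.convertScaleAbs(fr[130:240,200:316,::-1],alpha=1.5,beta=-70)
P,M,_=pose(); c=P-.0003*M[:,2]
circ=lambda cx,cy,r,z:[(cx+r*np.cos(t),cy+r*np.sin(t),z) for t in np.linspace(0,6.28,90)]
f=cv2.resize(f,None,fx=6,fy=6,interpolation=cv2.INTER_CUBIC); g=f.copy()
for x in (.0,):
  q=(proj(circ(c[0],c[1],.030,.102),K,D,Rc,e)-[200,130]+.5)*6-.5; cv2.polylines(g,[(q*16).astype(int)],True,(0,255,0),1,shift=4)
  b=P-.002*M[:,2]
  q=(proj(circ(b[0],b[1],.0257,.0967),K,D,Rc,e)-[200,130]+.5)*6-.5; cv2.polylines(g,[(q*16).astype(int)],True,(0,0,255),1,shift=4)
cv2.imwrite("pics/q.png",g[:500])
E
```

```text
(no output)
```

View pics/q.png

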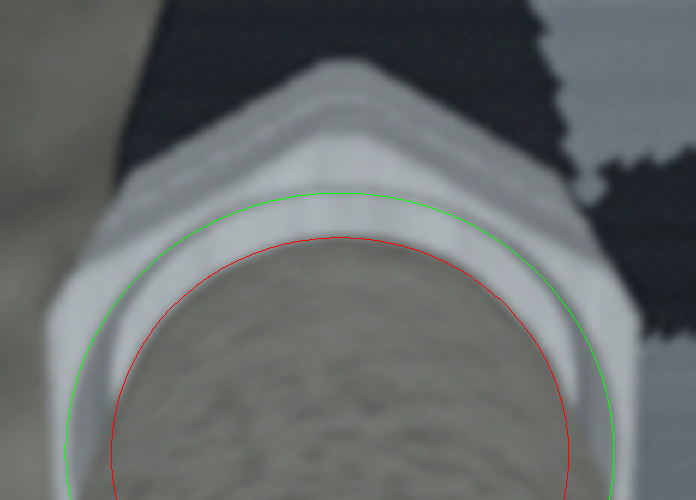

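drive_tool([
  [[0.03,0,0.17],0,0.4],
  [[0.03,0.3,0.17],0,0.4],
  [[0.03,0.6,0.17],0,0.4],
  [[0.03,0.9,0.17],0,0.4],
  [[0.03,1.2,0.17],0,0.4],
  [[0.03,1.4,0.17],0,0.4],
  [[0.03,1.5,0.17],0,0.4],
])

```text
t: 13.47
tool_pos: [0.4148, -0.1275, 0.1439]
ee_rot: [0.682, -0.682, 0.189, -0.188]
wrist_force: [0.8, 0.6, -3.8]
grip_width: 0.615
```

```bash
python3 - <<'E'
from h import *
stat()
E
```

```text
t 13.47 P [ 0.4148 -0.1275  0.1439] a -30.9 y [-0.0005  0.0002 -1.    ] F [ 0.8  0.6 -3.8] M [ 0.01 -0.01  0.  ] g 0.615 j [-0.3   0.12 -0.38  1.08  0.    1.81]
```

No contact, 3–4 mm to go; lower in half-millimetre steps.

drive_tool([
  [[0,0.1,0],0,0.4],
  [[0,0.17,0],0,0.4],
  [[0,0.23,0],0,0.4],
  [[0,0.28,0],0,0.4],
  [[0,0.32,0],0,0.4],
  [[0,0.32,0],0,0.4],
])

```text
t: 13.97
tool_pos: [0.415, -0.1276, 0.1411]
ee_rot: [-0.682, 0.682, -0.188, 0.188]
wrist_force: [0.2, -0.2, -4.7]
grip_width: 0.612
```

```bash
python3 - <<'E'
from h import *
stat()
E
```

```text
t 13.97 P [ 0.415  -0.1276  0.1411] a -30.9 y [-0. -0. -1.] F [ 0.2 -0.2 -4.7] M [ 0.06  0.06 -0.01] g 0.612 j [-0.3   0.12 -0.38  1.07 -0.    1.81]
```

drive_tool([
  [[0,0.04,0],0,0.4],
  [[0,0.08,0],0,0.4],
  [[0,0.12,0],0,0.4],
  [[0,0.12,0],0,0.4],
])

```text
t: 14.3
tool_pos: [0.4153, -0.1276, 0.1404]
ee_rot: [-0.682, 0.682, -0.188, 0.189]
wrist_force: [-0.8, 1.1, 3.9]
grip_width: 0.612
```

```bash
python3 - <<'E'
from h import *
stat()
E
```

```text
t 14.3 P [ 0.4153 -0.1276  0.1404] a -30.9 y [ 0.0008 -0.0002 -1.    ] F [-0.8  1.1  3.9] M [ 0.06  0.35 -0.04] g 0.612 j [-0.3   0.12 -0.38  1.07  0.    1.81]
```

drive_tool([
  [[0,0.1,0],0,0.7],
  [[0,0.1,0],0,0.8],
  [[0,0.1,0],0,1],
  [[0,0.1,0],0,1],
  [[0,0,0],0,1],
  [[0,-1,0],0,1],
  [[0,-3,0],0,1],
  [[0,-6,0],0,1],
  [[0,-10,0],0,1],
  [[0,-13,0],0,1],
  [[0,-13,3],0,1],
  [[0,-13,6],0,1],
  [[0,-13,6],0,1],
])

```text
t: 15.38
tool_pos: [0.4478, -0.0733, 0.2702]
ee_rot: [0.682, -0.681, 0.187, -0.188]
wrist_force: [-0.1, -0.5, -0.4]
grip_width: 1.0
```

```bash
python3 - <<'E'
from h import *
stat()
fr,K,D,Rc,e=cam("wrist"); im=fr[:,:,::-1].copy()
circ=lambda cx,cy,r,z:[(cx+r*np.cos(t),cy+r*np.sin(t),z) for t in np.linspace(0,6.28,60)]
for r,z,c in ((.030,.102,(0,255,0)),(.0257,.185,(0,0,255))):
    q=proj(circ(.4139,-.1287,r,z),K,D,Rc,e); cv2.polylines(im,[(q*16).astype(int)],True,c,1,shift=4)
cv2.imwrite("pics/r_w.png",im)
f3=cam("scene")[0]; crop(f3,250,60,430,240,3.3,"pics/r_s.png")
E
```

```text
t 15.38 P [ 0.4478 -0.0733  0.2702] a -30.79 y [ 0.0015  0.0009 -1.    ] F [-0.1 -0.5 -0.4] M [-0.03  0.03  0.02] g 1.0 j [-0.16  0.11 -0.06  1.4   0.    1.95]
```

View pics/r_w.png

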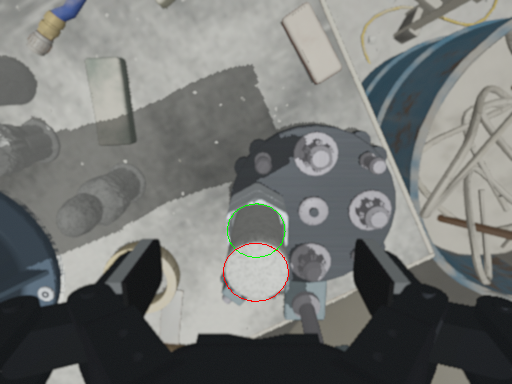

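View pics/r_s.png

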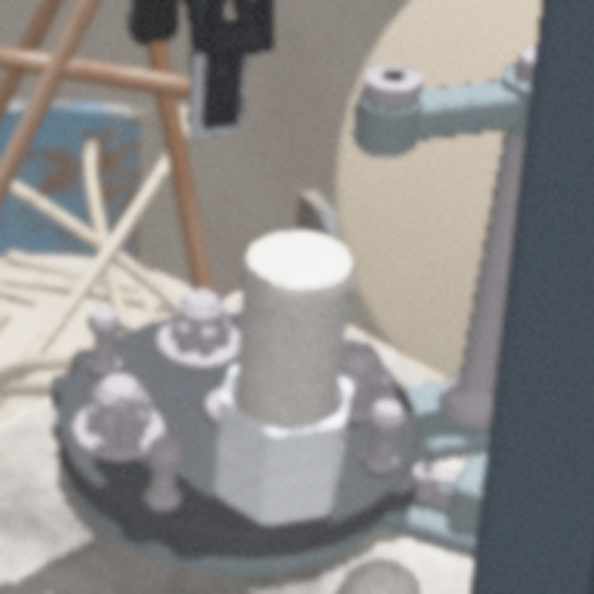

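```bash
python3 - <<'E'
from h import *
from scipy.optimize import least_squares
d=np.array([[.213,-.035,.5,.2313],[.05,-.13,.4217,.2715],[.12,-.46,.4238,.111],[.21,-.59,.4249,.0288],[.42,-.19,.5606,.0623],[.34,.06,.5577,.1992],[.08,-.26,.4333,.2007]])
def f(p):
    a1,L2,L3,o,c=p; th=d[:,0]-d[:,1]
    return np.r_[a1+L2*np.sin(d[:,0])+L3*np.cos(th)+o*np.sin(th)-d[:,2], c+L2*np.cos(d[:,0])-L3*np.sin(th)+o*np.cos(th)-d[:,3]]
r=least_squares(f,[0,.3,.3,0,.0]); print(r.x,r.fun)
cv2.imwrite("pics/s.png",cam("scene")[0][:,:,::-1])
E
```

```text
[ 0.002   0.4874  0.3899  0.0692 -0.217 ] [ 0.      0.0007  0.0007  0.     -0.0006  0.0007 -0.0016 -0.0005 -0.0034
  0.0001 -0.0006 -0.0009  0.002   0.0033]
```

View pics/s.png

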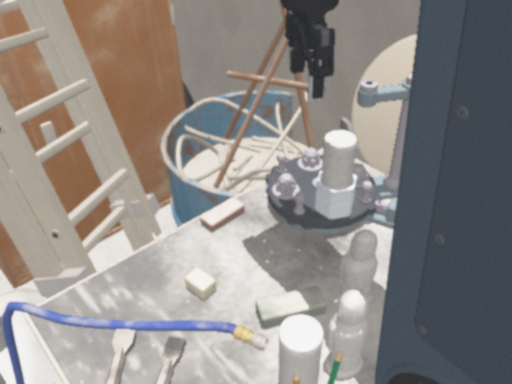

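```bash
python3 - <<'E'
from h import *
c=np.array([.4741,-.1644]); 
for ph in (-2.5,):
    p=c+.089*np.array([np.cos(np.radians(ph)),np.sin(np.radians(ph))]); print(p,to([*p,.14],ph),to([*p,.048],ph))
E
```

```text
[ 0.563  -0.1683] (array([14.81, 12.97, -1.9 ]), np.float64(-28.3)) (array([14.81, 22.17, -1.9 ]), np.float64(-28.3))
```

drive_tool([
  [[4,0,-0.5],-7,0.4],
  [[8,0,-1],-14,0],
  [[12,2,-1.5],-21,0],
  [[14.8,6,-1.9],-28.3,0],
  [[14.8,10,-1.9],-28.3,0],
  [[14.8,12,-1.9],-28.3,0],
  [[14.8,13,-1.9],-28.3,0],
  [[14.8,13,-1.9],-28.3,0],
  [[14.8,13,-1.9],-28.3,0],
])

```text
t: 16.28
tool_pos: [0.563, -0.1688, 0.1413]
ee_rot: [-0.707, 0.707, -0.016, 0.016]
wrist_force: [0.6, -0.6, 0.7]
grip_width: -0.003
```

```bash
python3 - <<'E'
from h import *
stat()
cv2.imwrite("pics/t_w.png",cam("wrist")[0][:,:,::-1])
cv2.imwrite("pics/t_s.png",cam("scene")[0][:,:,::-1])
c=np.array([.4741,-.1644]); ph=-2.5
p=c+.089*np.array([np.cos(np.radians(ph)),np.sin(np.radians(ph))]); print(to([*p,.048],ph))
E
```

```text
t 16.28 P [ 0.563  -0.1688  0.1413] a -2.63 y [ 0.0006 -0.0002 -1.    ] F [ 0.6 -0.6  0.7] M [ 0.04  0.02 -0.01] g -0.003 j [-0.29  0.42  0.03  1.17 -0.    1.33]
(array([-0.13,  9.44,  0.05]), np.float64(-0.1))
```

View pics/t_w.png

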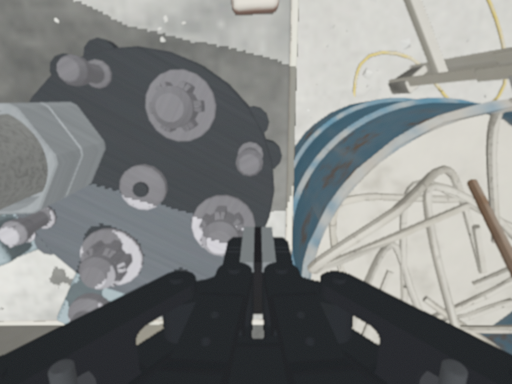

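View pics/t_s.png

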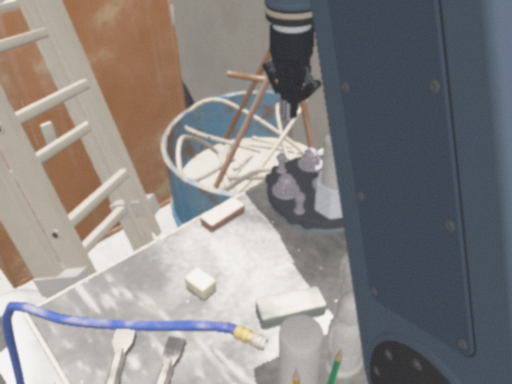

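```bash
python3 - <<'E'
from h import *
import pickle
T=pickle.load(open("T.pkl","rb"))
im=cv2.imread("pics/a_top.png"); cv2.imwrite("pics/u.png",cv2.resize(im[60:190,250:410],None,fx=5,fy=5,interpolation=cv2.INTER_CUBIC))
P,M,_=pose(); fr,*W=cam("wrist")
for z in (0,.1,.15,.2,-.1):
    print(z,"wrist (296,220),(300,160)",ground([[296,220],[300,160]],z,*W)[:,:2].tolist(),"top(330,146),(300,120)",ground([[330,146],[300,120]],z,*T)[:,:2].tolist())
print(proj([[.563,-.1683,.048],[.563,-.1683,.075],[.5594,-.1428,.075]],*W))
E
```

```text
0 wrist (296,220),(300,160) [[0.5998103529475095, -0.21421785793744588], [0.6042037528060645, -0.15669355683225877]] top(330,146),(300,120) [[0.6049857460757843, -0.211213489307282], [0.6638588997262911, -0.1436103684312733]]
0.1 wrist (296,220),(300,160) [[0.5884631476704557, -0.17411985533111185], [0.5913124618019633, -0.1368128017231993]] top(330,146),(300,120) [[0.580568476899167, -0.1925503268001287], [0.6332502162669007, -0.13205671003929748]]
0.15 wrist (296,220),(300,160) [[0.5827895450319288, -0.15407085402794482], [0.5848668162999127, -0.12687242416866953]] top(330,146),(300,120) [[0.5683598423108583, -0.18321874554655201], [0.6179458745372056, -0.12627988084330954]]
0.2 wrist (296,220),(300,160) [[0.5771159423934019, -0.1340218527247778], [0.5784211707978621, -0.11693204661413979]] top(330,146),(300,120) [[0.5561512077225497, -0.17388716429297532], [0.6026415328075103, -0.1205030516473216]]
-0.1 wrist (296,220),(300,160) [[0.6111575582245632, -0.2543158605437799], [0.6170950438101657, -0.17657431194131828]] top(330,146),(300,120) [[0.6294030152524015, -0.22987665181443537], [0.6944675831856814, -0.15516402682324915]]
[[254.5597 189.319 ]
 [254.3634 200.2535]
 [247.0555 163.9806]]
```

View pics/u.png

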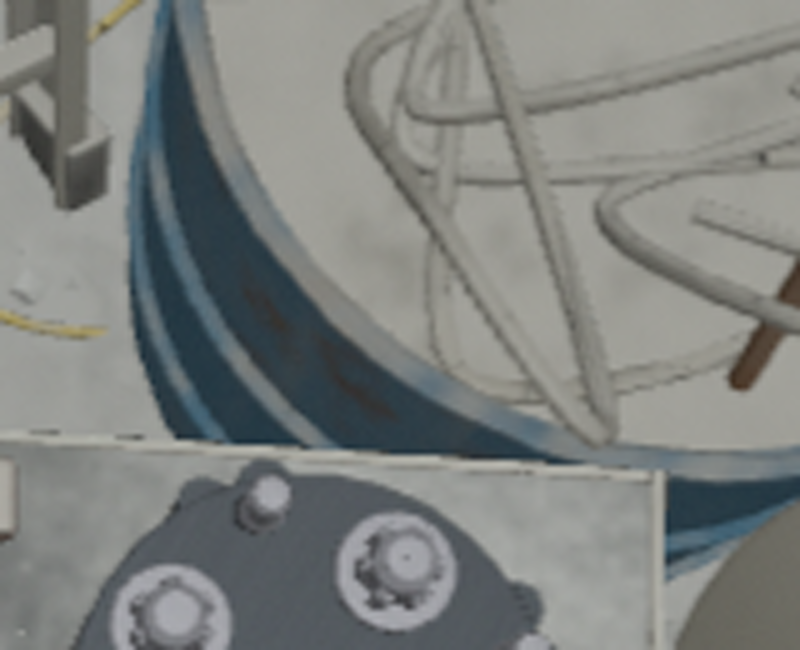

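```bash
python3 - <<'E'
from h import *
P,M,_=pose(); fr,*W=cam("wrist"); im=fr[:,:,::-1].copy()
circ=lambda cx,cy,r,z:[(cx+r*np.cos(t),cy+r*np.sin(t),z) for t in np.linspace(0,6.28,60)]
def d(cx,cy,r,z,c):
    q=proj(circ(cx,cy,r,z),*W); cv2.polylines(im,[(q*16).astype(int)],True,c,1,shift=4)
C=np.array([.4741,-.1644]); pol=lambda r,a:C+r*np.array([np.cos(np.radians(a)),np.sin(np.radians(a))])
d(*pol(.088,14.2),.0095,.075,(0,255,0)); d(*pol(.088,14.2),.0065,.036,(0,255,0))
d(*pol(.07,-30.8),.009,.07,(0,0,255));d(*pol(.07,59.2),.009,.07,(0,0,255)); d(*pol(0,0),.015,.037,(255,0,0))
d(*pol(.088,104.2),.0095,.075,(0,255,0))
d(.563,-.1683,.011,.048,(0,255,255))
cv2.imwrite("pics/v.png",cv2.resize(im[20:270,40:310],None,fx=2.4,fy=2.4,interpolation=cv2.INTER_CUBIC))
E
```

```text
(no output)
```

View pics/v.png

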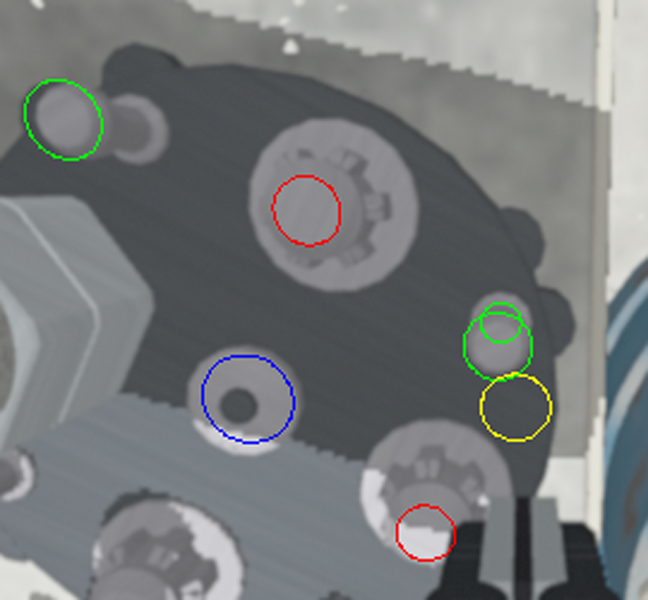

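drive_tool([
  [[-0.1,3,0],0,0],
  [[-0.1,5,0],0,0],
  [[-0.1,6.5,0],0,0],
  [[-0.1,7.5,0],0,0],
  [[-0.1,8.5,0],0,0],
  [[-0.1,9.3,0],0,0],
  [[-0.1,9.3,0],0,0],
], squeeze=60)

```text
t: 17.07
tool_pos: [0.5618, -0.1682, 0.046]
ee_rot: [0.707, -0.707, 0.016, -0.016]
wrist_force: [-0.5, -0.4, -1.5]
grip_width: -0.004
```

```bash
cat > arc.py <<'E'
from h import *
import sys
C=np.array([.4741,-.1644]); pol=lambda r,a:C+r*np.array([np.cos(np.radians(a)),np.sin(np.radians(a))])
stat()
P,M,_=pose(); v=P[:2]-C; print("r",np.hypot(*v),"phi",np.degrees(np.arctan2(v[1],v[0])))
a0,a1,st=map(float,sys.argv[1:4])
for ph in np.arange(a0,a1+.01,st):
    d,t=to([*pol(.089,ph),.048],ph); print(ph,d[[0,2]].round(1),round(t,0))
E
python3 arc.py 0 52 4
```

```text
t 17.07 P [ 0.5618 -0.1682  0.046 ] a -2.59 y [-0.0009  0.0003 -1.    ] F [-0.5 -0.4 -1.5] M [-0.03  0.03 -0.02] g -0.004 j [-0.29  0.49 -0.13  0.96  0.    1.33]
r 0.08778208848657883 phi -2.467639372473587
0.0 [0.1 0.4] -3.0
4.0 [0.1 1. ] -7.0
8.0 [-0.   1.6] -11.0
12.0 [-0.2  2.2] -15.0
16.0 [-0.3  2.8] -19.0
20.0 [-0.6  3.4] -23.0
24.0 [-0.8  4. ] -27.0
28.0 [-1.1  4.5] -31.0
32.0 [-1.4  5. ] -35.0
36.0 [-1.8  5.5] -39.0
40.0 [-2.2  6. ] -43.0
44.0 [-2.7  6.4] -47.0
48.0 [-3.1  6.9] -51.0
52.0 [-3.6  7.2] -55.0
```

drive_tool([
  [[0.1,0,0.4],-3,0],
  [[0.1,0,0.7],-5,0],
  [[0.1,0,1.0],-7,0],
  [[0.05,0,1.3],-9,0],
  [[0,0,1.6],-11,0],
  [[-0.1,0,1.9],-13,0],
  [[-0.2,0,2.2],-15,0],
  [[-0.3,0,2.8],-19,0],
  [[-0.6,0,3.4],-23,0],
  [[-0.8,0,4.0],-27,0],
  [[-1.1,0,4.5],-31,0],
  [[-1.4,0,5.0],-35,0],
  [[-1.8,0,5.5],-39,0],
  [[-2.2,0,6.0],-43,0],
])

```text
t: 18.23
tool_pos: [0.5438, -0.1074, 0.048]
ee_rot: [-0.663, 0.664, 0.246, -0.245]
wrist_force: [0.9, -1.4, -0.6]
grip_width: -0.001
```

```bash
python3 arc.py 40 80 4; python3 - <<'E'
from h import *
cv2.imwrite("pics/w_w.png",cam("wrist")[0][:,:,::-1])
E
```

```text
t 18.23 P [ 0.5438 -0.1074  0.048 ] a 40.6 y [ 0.0021 -0.0006 -1.    ] F [ 0.9 -1.4 -0.6] M [-0.26 -0.2   0.03] g -0.001 j [-0.19  0.42 -0.22  0.92 -0.    0.67]
r 0.08999009503518524 phi 39.28293194064241
40.0 [-0.1  0.1] 1.0
44.0 [-0.1  0.7] -3.0
48.0 [-0.2  1.4] -7.0
52.0 [-0.3  2. ] -11.0
56.0 [-0.4  2.6] -15.0
60.0 [-0.6  3.2] -19.0
64.0 [-0.8  3.7] -23.0
68.0 [-1.1  4.3] -27.0
72.0 [-1.4  4.8] -31.0
76.0 [-1.7  5.4] -35.0
80.0 [-2.1  5.9] -39.0
```

View pics/w_w.png

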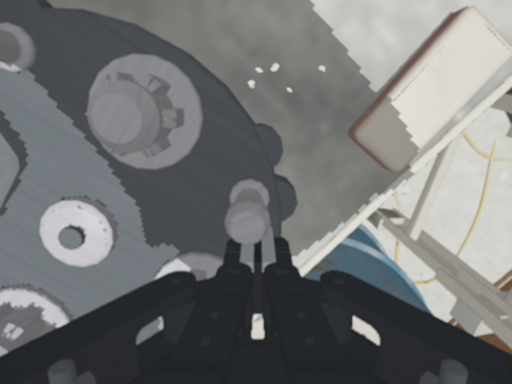

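drive_tool([
  [[-0.1,0,0.7],-3,0],
  [[-0.2,0,1.4],-7,0],
  [[-0.3,0,2.0],-11,0],
  [[-0.4,0,2.6],-15,0],
  [[-0.6,0,3.2],-19,0],
  [[-0.8,0,3.7],-23,0],
  [[-1.1,0,4.3],-27,0],
  [[-1.25,0,4.6],-29,0],
  [[-1.4,0,4.8],-31,0],
  [[-1.55,0,5.1],-33,0],
  [[-1.7,0,5.4],-35,0],
  [[-1.9,0,5.6],-37,0],
  [[-2.1,0,5.9],-39,0],
])

```text
t: 19.37
tool_pos: [0.4942, -0.0769, 0.0491]
ee_rot: [-0.541, 0.547, 0.454, -0.449]
wrist_force: [28.7, -3.8, -10.9]
grip_width: -0.001
```

```bash
python3 arc.py 80 94 2; python3 - <<'E'
from h import *
fr,*W=cam("wrist")
cv2.imwrite("pics/x_w.png",fr[:,:,::-1])
f=cam("top")[0]; crop(f,220,100,430,290,3.5,"pics/x_t.png")
f=cam("scene")[0]; crop(f,220,60,470,260,3,"pics/x_s.png")
E
```

```text
t 19.37 P [ 0.4942 -0.0769  0.0491] a 79.4 y [ 0.0103 -0.0013 -0.9999] F [ 28.7  -3.8 -10.9] M [-0.72 -5.29  0.05] g -0.001 j [-0.15  0.32 -0.38  0.86  0.    0.03]
r 0.08972838017617615 phi 77.07528007186176
80.0 [-0.1  0.5] -1.0
82.0 [-0.1  0.8] -3.0
84.0 [-0.1  1.1] -5.0
86.0 [-0.1  1.4] -7.0
88.0 [-0.2  1.7] -9.0
90.0 [-0.2  2. ] -11.0
92.0 [-0.3  2.3] -13.0
94.0 [-0.4  2.6] -15.0
```

View pics/x_w.png

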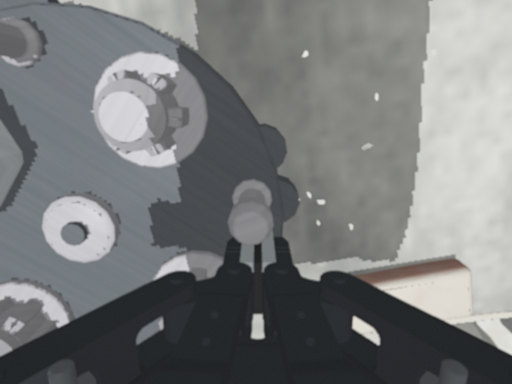

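View pics/x_t.png

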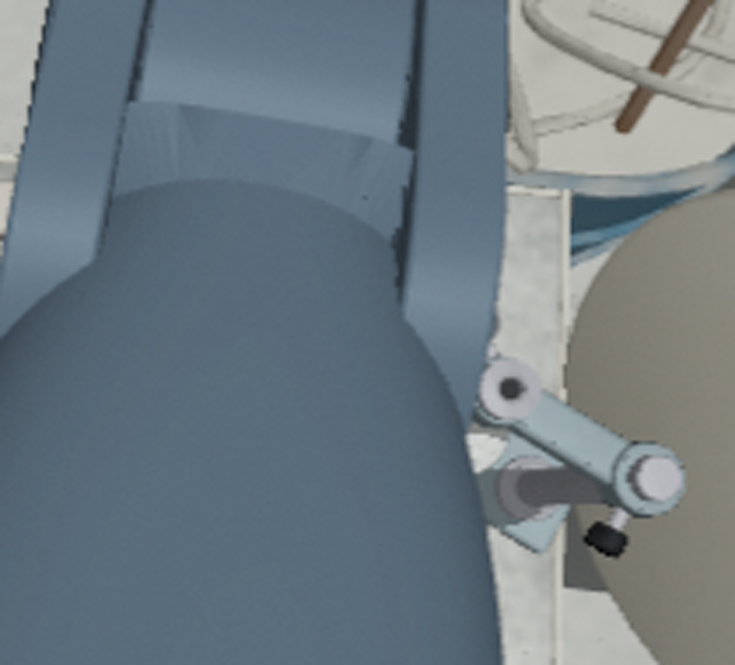

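drive_tool([
  [[-0.05,0,0.4],-2,0],
  [[-0.1,0,0.6],-3,0],
  [[-0.1,0,0.8],-4,0],
  [[-0.1,0,1.0],-5,0],
  [[-0.1,0,1.1],-5,0],
  [[-0.1,0,1.1],-5,0],
])

```text
t: 20.02
tool_pos: [0.4781, -0.0752, 0.0476]
ee_rot: [-0.524, 0.525, 0.475, -0.474]
wrist_force: [0.1, 0.9, 0.5]
grip_width: -0.002
```

```bash
python3 arc.py 84 94 2; python3 - <<'E'
from h import *
fr,*W=cam("wrist")
cv2.imwrite("pics/y_w.png",fr[:,:,::-1])
E
```

```text
t 20.02 P [ 0.4781 -0.0752  0.0476] a 84.31 y [ 0.0011 -0.0002 -1.    ] F [0.1 0.9 0.5] M [ 0.03 -0.02  0.01] g -0.002 j [-0.16  0.3  -0.41  0.86 -0.   -0.06]
r 0.08927189806150841 phi 87.43713915475578
84.0 [-0.  -0.5] 0.0
86.0 [-0.  -0.2] -2.0
88.0 [-0.   0.1] -4.0
90.0 [-0.1  0.4] -6.0
92.0 [-0.1  0.7] -8.0
94.0 [-0.1  1. ] -10.0
```

View pics/y_w.png

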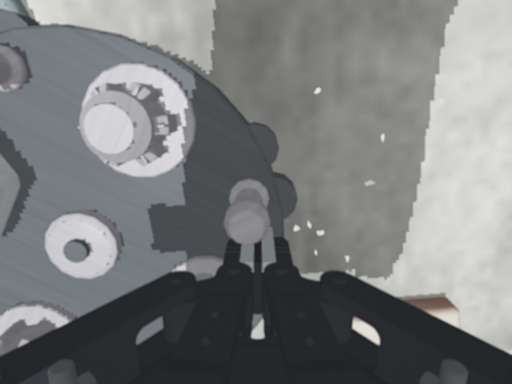

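```bash
python3 - <<'E'
from h import *
fr,*W=cam("wrist"); C=np.array([.4741,-.1644])
crop(fr,200,160,300,250,6,"pics/z.png")
for px in ([247,221],[246,222],[247,219]):
    g=ground([px],.075,*W)[0]; v=g[:2]-C; print(px,g,np.hypot(*v),np.degrees(np.arctan2(v[1],v[0])))
for px in ([75,249],):
    print(ground([px],.04,*W))
E
```

```text
[247, 221] [ 0.4552 -0.077   0.075 ] 0.0894236449933689 102.2071032962831
[246, 222] [ 0.4556 -0.0774  0.075 ] 0.08893175015467591 102.03329319823534
[247, 219] [ 0.4544 -0.0769  0.075 ] 0.08968487353992319 102.70069741350991
[[ 0.4753 -0.1684  0.04  ]]
```

View pics/z.png

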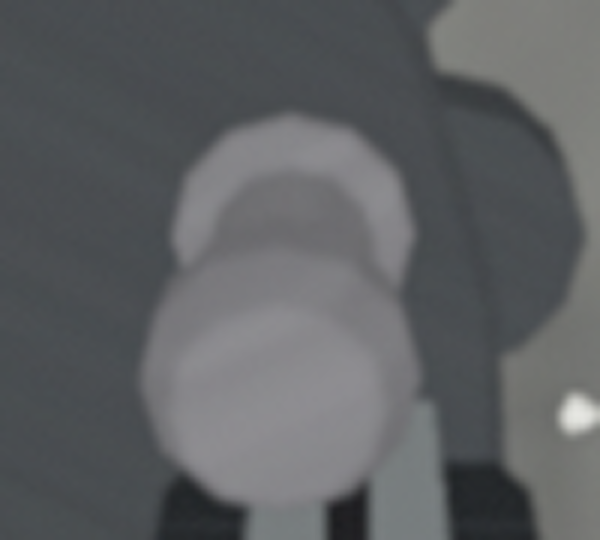

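drive_tool([
  [[0,0,0.1],-3,0],
  [[0,0,0.25],-5,0],
  [[0,0,0.35],-6,0],
  [[0,0,0.35],-6,0],
])

```text
t: 20.45
tool_pos: [0.4738, -0.0747, 0.0468]
ee_rot: [0.498, -0.498, -0.502, 0.502]
wrist_force: [-0.2, 0.7, -1.0]
grip_width: 0.001
```

```bash
python3 arc.py 84 94 2; python3 - <<'E'
from h import *
fr,*W=cam("wrist"); C=np.array([.4741,-.1644])
crop(fr,200,160,300,250,6,"pics/z2.png")
E
```

```text
t 20.45 P [ 0.4738 -0.0747  0.0468] a 90.4 y [-0.0005  0.0001 -1.    ] F [-0.2  0.7 -1. ] M [-0.    0.04  0.06] g 0.001 j [-0.16  0.29 -0.42  0.86  0.   -0.16]
r 0.08972823881731194 phi 90.17817185914994
84.0 [-0.1 -1. ] 6.0
86.0 [-0.1 -0.6] 4.0
88.0 [-0.1 -0.3] 2.0
90.0 [-0.1 -0. ] 0.0
92.0 [-0.1  0.3] -2.0
94.0 [-0.1  0.6] -4.0
```

View pics/z2.png

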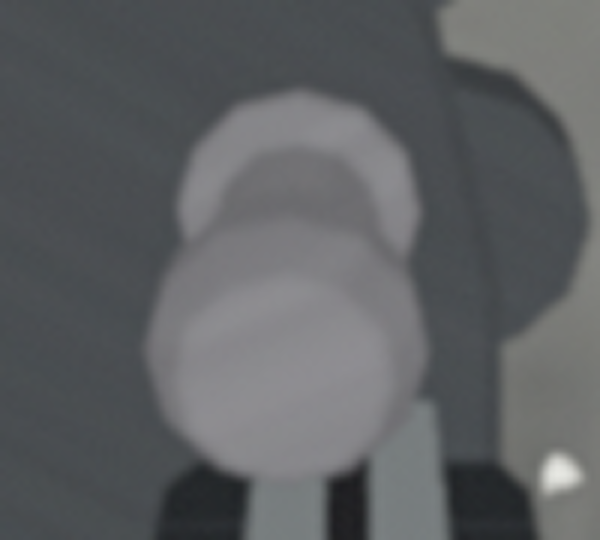

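drive_tool([
  [[0,0,-0.3],0,0],
  [[0,0,-0.6],0,0],
  [[0,-2,-0.6],0,0],
  [[0,-5,-0.6],0,0],
  [[0,-9,-0.6],0,0],
  [[0,-13,-0.6],0,0],
  [[0,-17,-0.6],0,0],
  [[2,-21,-0.6],0,0],
  [[5,-23,-0.6],10,0],
  [[9,-23,-0.6],17,0],
  [[10,-23,-0.6],20,0],
  [[10,-23,-0.6],20,0],
])

```text
t: 21.5
tool_pos: [0.4798, 0.0281, 0.2774]
ee_rot: [0.579, -0.579, -0.406, 0.405]
wrist_force: [0.0, -0.3, 0.3]
grip_width: -0.001
```

```bash
python3 - <<'E'
from h import *
import pickle
stat()
fr,*W=cam("wrist"); pickle.dump((fr,*W),open("end.pkl","wb"))
im=fr[:,:,::-1].copy()
circ=lambda cx,cy,r,z:[(cx+r*np.cos(t),cy+r*np.sin(t),z) for t in np.linspace(0,6.28,60)]
def d(cx,cy,r,z,c):
    q=proj(circ(cx,cy,r,z),*W); cv2.polylines(im,[(q*16).astype(int)],True,c,1,shift=4)
C=np.array([.4741,-.1644]); pol=lambda r,a:C+r*np.array([np.cos(np.radians(a)),np.sin(np.radians(a))])
for k in range(4):
    d(*pol(.088,14.2+90*k),.0095,.075,(0,255,0)); d(*pol(.07,59.2+90*k),.009,.07,(0,0,255))
d(*pol(.07,239.2),.0257,.185,(255,0,255))
cv2.imwrite("pics/e1.png",im)
f=cam("top")[0]; crop(f,220,100,430,290,3.5,"pics/e_t.png")
f=cam("scene")[0]; crop(f,220,60,470,260,3,"pics/e_s.png")
E
```

```text
t 21.5 P [0.4798 0.0281 0.2774] a 70.01 y [ 0.001   0.0007 -1.    ] F [ 0.  -0.3  0.3] M [-0.06  0.02  0.05] g -0.001 j [0.06 0.17 0.03 1.43 0.   0.41]
```

View pics/e1.png

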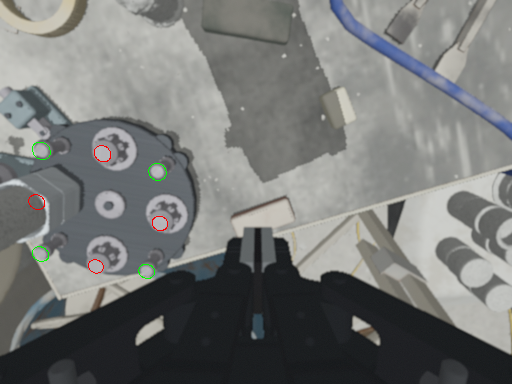

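View pics/e_s.png

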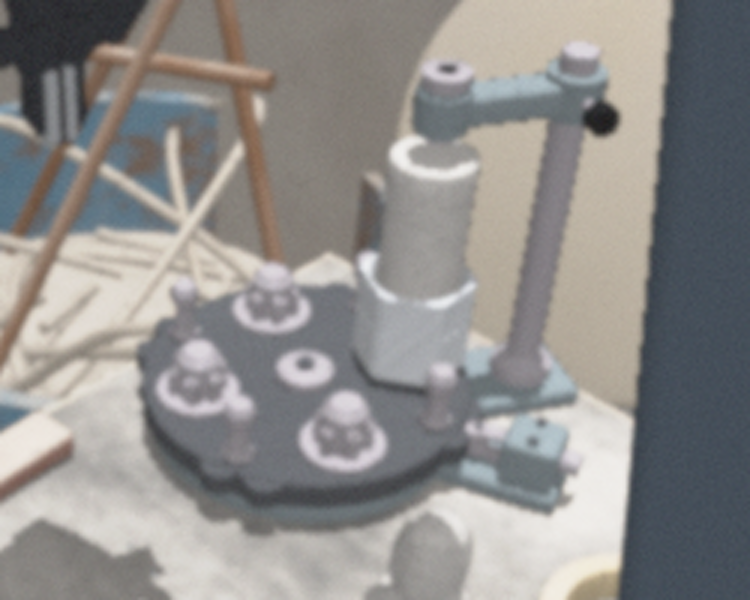

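```bash
python3 - <<'E'
from h import *
a=cv2.imread("pics/a_scene.png"); b=cam("scene")[0][:,:,::-1]
x0,y0=255,140
A=cv2.resize(a[y0:240,x0:395],None,fx=4,fy=4);B=cv2.resize(np.ascontiguousarray(b[y0:240,x0:395]),None,fx=4,fy=4)
cv2.imwrite("pics/cmp.png",np.vstack([A,B])[:, :])
for nm,(u,v,w,h) in {"pinA":(298,193,24,34),"post":(277,172,24,26),"pinC":(276,150,20,28)}.items():
    s,_=cv2.phaseCorrelate(cv2.cvtColor(a,6)[v:v+h,u:u+w].astype(np.float32),cv2.cvtColor(np.ascontiguousarray(b),6)[v:v+h,u:u+w].astype(np.float32)); print(nm,s)
E
```

```text
pinA (-0.029514479423813356, 0.06293615972930056)
post (0.0910851493377347, 0.5045701140673469)
pinC (-0.0762120487609046, -0.2139103061981018)
```

View pics/cmp.png

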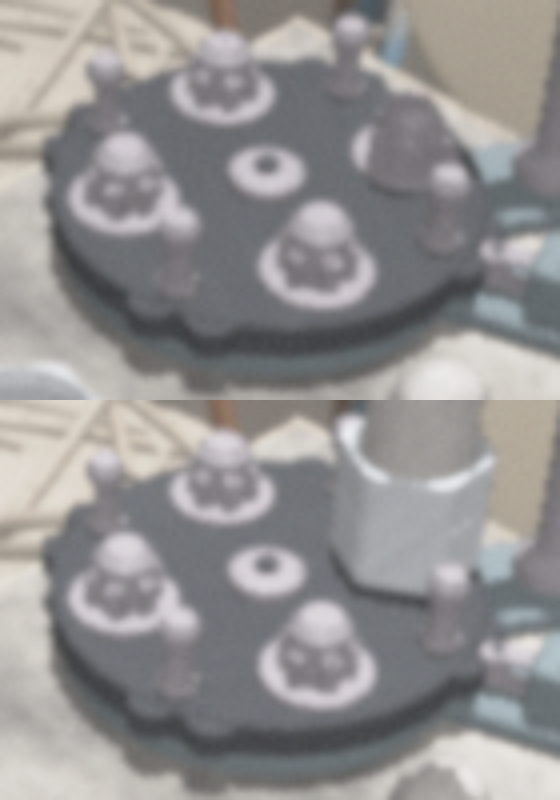

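View pics/e_t.png

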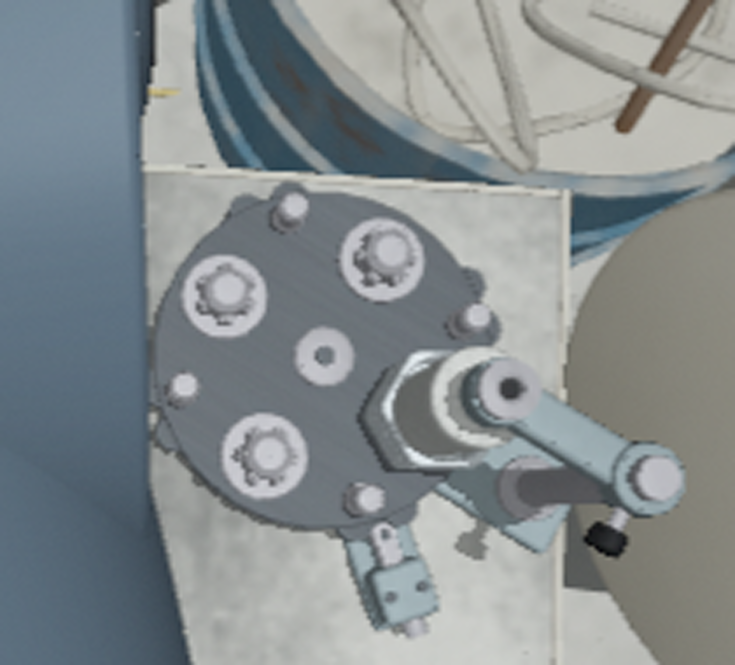

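```bash
python3 - <<'E'
from h import *
stat(); print(finish_job())
E
```

```text
t 21.7 P [0.4795 0.0248 0.2768] a 70.51 y [-0.0003 -0.0002 -1.    ] F [ 0.8 -0.2 -0.3] M [ 0.01 -0.02  0.  ] g -0.001 j [ 0.05  0.17  0.03  1.43 -0.    0.39]
the job is handed in; nothing more can be done
None
```

The job is done and handed in at t = 21.7 s, with no check failing at the end. The cup is seated on the loading-station post, the stone stands in its pocket, and the table is one station round with the stone under the drill guide.

- **Cup:** I gripped it across two flats and turned it to line up with the post teeth. It meshed on the way down without any rocking. It stopped at a tool height of 68.7 mm against 68.8 mm expected, pressed down with about 35 N.
- **Stone:** The first lowering was about 2 mm off the pocket's centre in the wrist picture. I corrected that, and it touched the floor at about 4 N at the expected height, upright.
- **Table:** I pushed pin3 anticlockwise. The force peaked at about 29 N on the lobe and was zero once past it. One wrist measurement mid-push put the table 2–3° short, so I nudged on a little before backing off.
- **Final checks:** The before and after scene pictures agree to within about half a pixel on two pins and a post, so the table is in its detent. The last pictures show the cup level and the stone upright under the bush. The tool is clear of everything, with wrist force within noise. I did not measure the bystanders again, but nothing touched them.

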